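Put the sanitising tablets away at the dairy stall

TASK

Open the child-resistant tablet jar (press the cap down while turning it anticlockwise), put every whole sanitising tablet lying on the counter into the jar, and put the cap back on, pressing and turning it clockwise until it is locked home. Broken half tablets must not be stored: put each into whichever wash basin has the dirty cheese mould in it. Leave everything else where it is.

Things in the scene. Friction and masses are not known exactly. Their poses are not given: they have to be found in the camera images.
- jar: white tablet jar with child-resistant cap, fixed. Body 76 mm across up to 72 mm high, a shoulder, then a neck 48 mm outside, 43 mm inside; rim 110 mm above the counter, inner floor 5 mm. Two lugs on the neck, half a turn apart (55 mm over them, 98-102 mm up). Origin: centre of its underside; z up; x: where a tab of the cap points when closed
- jar_mouth (a point): centre of the jar's mouth, level with its rim; a round plug under the cap (39 mm across, 6 mm deep, its edge bevelled 3 mm) enters the mouth and centres the cap. Off the jar the cap stands by itself on its underside
- cap: cap, 65 mm across, 42 mm high, 60 g; pose of its inner part, which locks under the lugs by two tabs at its +x and -x (half a turn is the same). Origin: centre of its underside, 86 mm above the jar's when seated. Closed: x along the jar's x, up to 0.2 rad anticlockwise of it. Turned 0.85 to 2.4 rad anticlockwise (from above) it lifts off; it goes on so too
- cap_top (a point): centre of the cap's top, on the outer grip. The grip is the ribbed white part from 9 mm up; hold it there. It spins idly on the inner part: turning alone only ratchets, either way. Pressed 6 to 7 mm it takes the inner part along, both ways, after up to 0.4 rad of play. Let up, turn back and repeat at will. Off the jar the inner part keeps its angle in the grip
- cap_press (a joint): how far the cap's outer grip is pressed down against its spring, 0 to 0.007 m: 4 N to start, 1 N more per mm, 11 N at the end stop; it springs back up by itself
- tab1: whole sanitising tablet: white disc, 32 mm across, 14 mm thick, about 18 g, lying flat on the counter. Origin: centre of its underside (whichever face was down at the start). May be absent (None from the start)
- tab2: whole sanitising tablet: white disc, 32 mm across, 14 mm thick, about 18 g, lying flat on the counter. Origin: centre of its underside (whichever face was down at the start). May be absent (None from the start)
- tab3: whole sanitising tablet: white disc, 32 mm across, 14 mm thick, about 18 g, lying flat on the counter. Origin: centre of its underside (whichever face was down at the start). May be absent (None from the start)
- tab4: whole sanitising tablet: white disc, 32 mm across, 14 mm thick, about 18 g, lying flat on the counter. Origin: centre of its underside (whichever face was down at the start). May be absent (None from the start)
- half1: broken half of a sanitising tablet: white half disc, 14 mm thick, about 11 g, lying flat; broken edge 32 mm along its x at y = -9 mm, round side to y = +9 mm; grip it across its y. Origin: on its underside, between those two. May be absent (None from the start)
- half2: broken half of a sanitising tablet: white half disc, 14 mm thick, about 11 g, lying flat; broken edge 32 mm along its x at y = -9 mm, round side to y = +9 mm; grip it across its y. Origin: on its underside, between those two. May be absent (None from the start)
- basin1: open blue plastic wash basin, 180 mm (its x) by 140 mm (its y), 45 mm high, walls and floor 4 mm thick, fixed. Origin: centre of its underside. The two basins are alike; only one has the cheese mould in it, and which one changes from start to start
- basin2: open blue plastic wash basin, 180 mm (its x) by 140 mm (its y), 45 mm high, walls and floor 4 mm thick, fixed. Origin: centre of its underside. The two basins are alike; only one has the cheese mould in it, and which one changes from start to start
- mould: dirty cheese mould: white plastic cup with holes in its wall, open at the top, 60 mm across, 45 mm high, standing in one of the two basins, 40 to 48 mm from that basin's middle along its +x. Origin: centre of its underside
- brush: scrubbing brush with a wooden back, 50 by 100 mm, 28 mm high, lying in the other basin, likewise on its +x side; its 100 mm run along its y. Origin: centre of its underside
- screw_cap: bystander: small green bottle screw cap, 30 mm across, 13 mm high, lying among the tablets. Origin: centre of its underside
- curd_stick: bystander: tan stick of dried curd, 65 (x) by 16 by 12 mm, lying among the tablets. Origin: centre of its underside
- butter: bystander: yellow block of butter, 90 (x) by 55 by 40 mm. Origin: centre of its underside
- phone: bystander: black phone lying flat, 150 (x) by 72 by 9 mm. Origin: centre of its underside
- salt_tin: bystander: round tin, 64 mm across, 90 mm high. Origin: centre of its underside
Things that resemble listed ones, but are neither listed nor needed, are in the scene too. What is shaped like the tab4 but purple or yellow is not meant.

How it is judged:
By the outcome, as a careful person would: the job done as asked, in the order asked, and still so for the second after the job is handed in, with the robot touching nothing.
Of tab1, tab2, tab3, tab4 only 3 to 4 are there at a start; the rules pass over those that are not, and their reading is None.
Of half1, half2 only 1 to 2 are there at a start; the rules pass over those that are not, and their reading is None.
At some moment in a run one of tab1, tab2, tab3, tab4, half1, half2 may be knocked a few centimetres aside while the robot is not near it.
It also fails if it takes over 210 s, if anything falls off the work surface, if the arm or the gripper's body presses on something with over 40 N, if the wrist force passes 120 N, or if a joint passes its speed limit or range.

ROBOT

A 7-joint arm with a two-finger parallel gripper is mounted at the origin on the work surface. World frame = base frame: x ahead of the robot, y to its left, z up, the work surface at z = 0. Lengths are in m, angles in rad, forces in N, time in s.
With the tool pointing down it reaches from about 0.425 to 1.025 m from the base axis. Payload 9.4 kg.
Tool frame: the origin (TCP) lies on the centre line of the jaws, within the pads' length; the fingertips stand 14 mm ahead of it and the grasp point (between the pads) lies 5 mm behind it (robot.nose_length is the distance from the TCP to the fingertips, in m); z points along the fingers, y is the direction in which the jaws open and shut (so a half turn about z gives the same grasp; the last joint's range is limited). The gripper opens to 93 mm and grips with 3 to 60 N. Pads are 15 mm wide; open, the fingers measure 128 mm over their backs; the gripper's body (75 mm by 188 mm) begins 65 mm behind the grasp point.
Start: joints at [1.106, 0.599, -0.003, 1.599, 0.002, 0.943, -0.08], TCP at [0.274, -0.671, 0.233] pointing down, gripper open.
Joint ranges: [-2.57, 2.57], [-0.35, 1.97], [-1.29, 1.29], [0.11, 2.56], [-1.05, 4.19], [0.11, 1.86], [-2.63, 2.63]. Speed limits (rad/s): [2.22, 2.22, 3.01, 3.01, 3.14, 3.14, 3.14].

INTERFACE

Orientations are given as a unit quaternion [w, x, y, z].
In Python, from station import robot, snapshot, camera_model, ticket gives the robot as it stands. The module is installed in compiled form; this text tells all that it offers.
- The arm moves only by the tool move_arm, never from a script. Its argument "series" is a list of rows, each a list of 7 numbers: the turn, a rotation vector about the tool's x, y, z in rad, then the shift along the tool's x, y, z in m, then the closure, from -1 (fully open) to 1 (shut). A call has 1 to 12 rows; each row shifts and turns the pose as measured when the row begins, along the tool's axes as they then stand; what a row does not reach is not made up. A row lasts 1/10 s, in which the tool goes at most 50 mm and 8.59 degrees, less where a joint would pass 70% of its speed; a pose out of reach is approached as far as the arm can. A call with a gripper value outside its range is refused whole. The fingers move at their own pace and stop on an object; "grip_force" is the grip in N (left out, the last holds). Time passes only in rows, so rows that do not move let the fingers close. It gives the time, the measured TCP pose, the force and the opening at its end, in the units of the state.
- robot.sense(): the state, without advancing time (a new reading comes with each control period).
- snapshot(name): name is "scene" or "top" or "wrist"; returns the picture (384x512x3 uint8, blue, green, red); there is no depth.
- camera_model(name): a dict with "intrinsics" (3x3 intrinsics, pixels), "world_to_cam" (4x4, takes a point from world to camera coordinates); the wrist camera has in their place "mount" (4x4, takes a point from camera to tool coordinates, whose origin is the TCP and whose axes are the flange's). Camera axes: x right, y up, looking along -z (the intrinsics and any distortion apply to the point x, -y, -z); pixel columns grow to the right and rows downward; lengths in m; the calibration is good to about 2 mm. A picture is of the moment at which its call begins: read the wrist's pose just before it. camera_model takes no time and is no camera call.
- ticket.job_done(): hands the job in, once; it reports no verdict.
The state is a dict: "time": time; "joints": joint angles; "qd": joint speeds; "tau": joint torques, N m; "ee_pos": TCP position; "ee_rot": TCP orientation; "force": force on the tool from outside, world axes, zero at the start; "torque": the same for the moment, N m; "finger_gap": opening from 0.0 (shut) to 1.0 (fully open).
Only numpy, scipy, OpenCV 4.12 (cv2) and the standard library are available. Lean on these libraries where they do the work, as an engineer would, in place of code of your own. Each camera call takes 0.05 s, during which the arm holds its last target. There are 200 camera calls.

## Working session

There is one attempt and no reset: what is moved stays moved. The work goes in short steps, Python scripts to look and compute and a tool call to move; the robot and the scene stay as the last step left them, time stands still between calls to the robot, and variables do not carry over. Pictures are saved under pics/ and viewed, about 12 in all and at most 16, crops included, and the job is handed in when it is done.

Besides the shell and the picture viewer there is one more tool, called after "Emit:" as name(argument=value, ...) on one line, values as JSON. move_arm: Moves the arm, as the interface text tells. Its arguments: {"type":"object","properties":{"series":{"type":"array"},"grip_force":{"type":"number"}},"required":["series"]}

```bash
mkdir -p pics; ls
python3 - <<'E'
from station import robot, snapshot, camera_model
import cv2,json
s=robot.sense()
print({k:(v if isinstance(v,float) else [round(float(x),3) for x in v]) for k,v in s.items() if k in('time','ee_pos','ee_rot','force','joints')},s['finger_gap'],robot.nose_length)
for n in('scene','top','wrist'):
    im=snapshot(n); cv2.imwrite(f'pics/{n}0.png',im); print(n,{k:v.tolist() if hasattr(v,'tolist') else v for k,v in camera_model(n).items()})
E
```

```text
pics
{'time': 0.0, 'joints': [1.106, 0.6, -0.003, 1.6, 0.002, 0.943, -0.08], 'ee_pos': [0.274, -0.671, 0.232], 'ee_rot': [-0.001, 0.981, 0.193, -0.0], 'force': [0.685, -0.627, -0.741]} 1.0000265440911902 0.014
scene {'intrinsics': [[440.02439431175605, 0.0, 259.4375377249983], [0.0, 440.02439431175605, 193.21576120346117], [0.0, 0.0, 1.0]], 'world_to_cam': [[0.009630251508439705, 0.9999147796736241, -0.008814286478891853, 0.005383762586100931], [-0.7860231197312059, 0.01301846775314803, 0.6180600090164244, 0.3471655308241952], [0.6181220862450286, 0.000976159622206371, 0.7860815057031206, -1.5434425445795854], [0.0, 0.0, 0.0, 1.0]]}
top {'intrinsics': [[410.48421476431076, 0.0, 258.1952257166892], [0.0, 410.48421476431076, 197.1334702701046], [0.0, 0.0, 1.0]], 'world_to_cam': [[-0.0036773128935673463, -0.999941124542079, -0.01020905575483004, 0.014728461244434207], [0.9979113193784432, -0.004327897475750882, 0.06445361091369477, -0.5323677232291989], [-0.06449399992446875, -0.009950716203460629, 0.99786848192574, -1.2288037655595336], [0.0, 0.0, 0.0, 1.0]]}
wrist {'intrinsics': [[288.96191186916786, 0.0, 253.37031292867786], [0.0, 288.96191186916786, 191.84210755132443], [0.0, 0.0, 1.0]], 'mount': [[-2.6110578738338363e-05, 0.9609296733141712, 0.2767926340467814, 0.0770370853735612], [0.9999999842432886, -2.3511439366616385e-05, 0.0001759563372936088, 0.0006228192596620108], [0.0001755894589455576, 0.276792634279762, -0.9609296575591837, -0.15106703994200948], [0.0, 0.0, 0.0, 1.0]]}
```

View pics/top0.png

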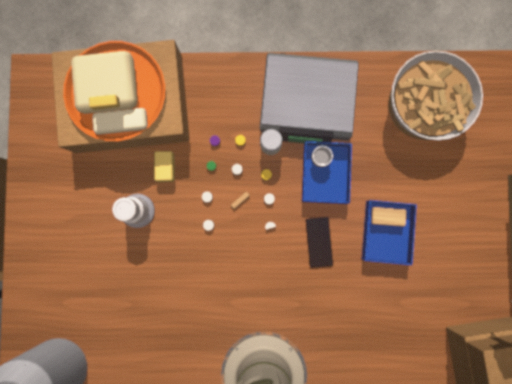

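View pics/scene0.png

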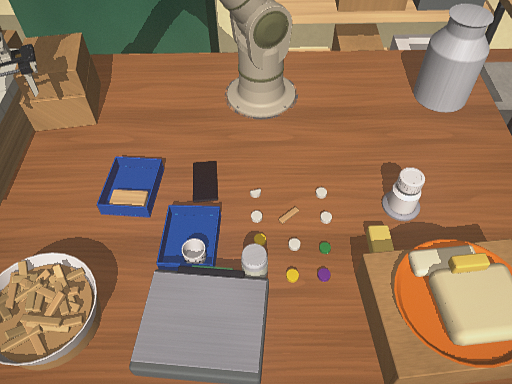

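```bash
cat > h.py <<'E'
from station import robot, snapshot, camera_model
import numpy as np, cv2
from scipy.spatial.transform import Rotation as R
def pose():
    s=robot.sense(); q=s['ee_rot']; T=np.eye(4)
    T[:3,:3]=R.from_quat([q[1],q[2],q[3],q[0]]).as_matrix(); T[:3,3]=s['ee_pos']; return T
def c2w(n,T=None):
    m=camera_model(n)
    return (np.array(m['intrinsics']), T@np.array(m['mount']) if n=='wrist' else np.linalg.inv(m['world_to_cam']))
def ray(cam,uv):
    K,C=cam; p=np.linalg.solve(K,[uv[0],uv[1],1]); d=C[:3,:3]@[p[0],-p[1],-p[2]]
    return C[:3,3],d/np.linalg.norm(d)
def plane(cam,uv,z):
    o,d=ray(cam,uv); return o+d*(z-o[2])/d[2]
def tri(*cu):
    A=np.zeros((3,3));b=np.zeros(3);rs=[ray(c,u) for c,u in cu]
    for o,d in rs:
        P=np.eye(3)-np.outer(d,d);A+=P;b+=P@o
    x=np.linalg.solve(A,b); return x,max(np.linalg.norm((np.eye(3)-np.outer(d,d))@(x-o)) for o,d in rs)
def proj(cam,p):
    K,C=cam;q=np.linalg.inv(C)@np.append(p,1);u=K@[q[0],-q[1],-q[2]];return u[:2]/u[2]
def blobs(m,amin=20,amax=1e9):
    n,l,s,c=cv2.connectedComponentsWithStats(m.astype(np.uint8))
    return [(c[i],s[i],l==i) for i in range(1,n) if amin<=s[i,4]<=amax]
def white(im,v=140,s=60):
    h=cv2.cvtColor(im,cv2.COLOR_BGR2HSV);return (h[...,2]>v)&(h[...,1]<s)
E
python3 - <<'E'
from h import *
np.set_printoptions(precision=4,suppress=True)
t=cv2.imread('pics/top0.png');s=cv2.imread('pics/scene0.png');ct=c2w('top');cs=c2w('scene')
B=[b for b in blobs(white(t),15,900) if 100<b[0][0]<340 and 120<b[0][1]<260]
S=blobs(white(s),15,2500)
for c,st,_ in B:
    z=.014 if st[4]<150 else .12
    p=plane(ct,c,z); print('top',c,st[2:],p, 'scene px',proj(cs,p))
for c,st,_ in S: print('scene',c,st[2:], plane(cs,c,.014))
h=cv2.cvtColor(t,cv2.COLOR_BGR2HSV)
for c,st,m in blobs((h[...,0]>105)&(h[...,0]<128)&(h[...,1]>120),800):
    r=cv2.minAreaRect(np.argwhere(m)[:,::-1].astype(np.float32)); print('basin',r,[plane(ct,q,.045) for q in cv2.boxPoints(r)])
E
```

```text
top [270.7139 139.085 ] [ 22  21 353] [ 0.6891 -0.0242  0.12  ] scene px [253.7441 245.0769]
top [321.4128 156.5231] [ 21  20 281] [ 0.6389 -0.1658  0.12  ] scene px [194.6428 227.8564]
top [236.5952 169.1429] [10 11 84] [0.6187 0.0784 0.014 ] scene px [293.7209 242.7625]
top [206.7468 196.5443] [10 10 79] [0.5351 0.1694 0.014 ] scene px [325.2946 216.1365]
top [131.4208 206.9623] [ 41  28 770] [0.4998 0.3653 0.12  ] scene px [403.9762 180.3988]
top [268.962 198.557] [ 9 10 79] [ 0.5282 -0.0201  0.014 ] scene px [255.8757 214.9553]
top [208.1928 224.7952] [11 11 83] [0.4492 0.1647 0.014 ] scene px [320.5428 191.5009]
top [269.6596 225.    ] [ 9  7 47] [ 0.4479 -0.0218  0.014 ] scene px [255.1562 191.9949]
scene [237.6545   2.    ] [14  6 55] [-0.6018 -0.0938  0.014 ]
scene [261.5223  41.4166] [  59   80 2223] [-0.3016  0.0058  0.014 ]
scene [411.7931  41.0366] [ 38  16 464] [-0.2906  0.5902  0.014 ]
scene [ 1.     45.4815] [ 3 11 27] [-0.2976 -1.0112  0.014 ]
scene [ 4.726  57.6164] [11 10 73] [-0.2172 -0.9686  0.014 ]
scene [ 7.4948 67.8557] [17 10 97] [-0.1528 -0.9359  0.014 ]
scen
[... 892 characters left out ...]
]
scene [ 58.2943 294.4012] [  97  114 1179] [ 0.7561 -0.4997  0.014 ]
scene [  6.8267 275.1689] [ 18  28 225] [ 0.7024 -0.6429  0.014 ]
scene [486.4503 334.4035] [ 47  10 171] [0.8674 0.5002 0.014 ]
basin ((326.2987365722656, 171.63568115234375), (45.82792282104492, 60.35437774658203), 2.0454084873199463) [array([ 0.5187, -0.1184,  0.045 ]), array([ 0.6993, -0.1267,  0.045 ]), array([ 0.6936, -0.2633,  0.045 ]), array([ 0.5132, -0.2537,  0.045 ])]
basin ((388.6370849609375, 232.5812225341797), (46.8093147277832, 59.206298828125), 4.085616588592529) [array([ 0.3434, -0.2947,  0.045 ]), array([ 0.5166, -0.3107,  0.045 ]), array([ 0.5062, -0.448 ,  0.045 ]), array([ 0.3333, -0.4308,  0.045 ])]
```

Emit:
move_arm(series=[[0,0,0.13,0.02,-0.03,-0.005,-1],[0,0,0.13,0.02,-0.03,-0.005,-1],[0,0,0.13,0.02,-0.04,0,-1],[0,0,0,0.03,-0.04,0,-1],[0,0,0,0.03,-0.04,0,-1],[0,0,0,0.03,-0.04,0,-1],[0,0,0,0.03,-0.04,0,-1],[0,0,0,0.03,-0.04,0,-1],[0,0,0,0.03,-0.04,0,-1],[0,0,0,0.03,-0.04,0,-1],[0,0,0,0.02,-0.04,0,-1],[0,0,0,0.02,-0.04,0,-1]])

```text
time: 1.35
ee_pos: [0.5649, -0.2015, 0.2387]
ee_rot: [-0.0, 1.0, -0.017, -0.002]
force: [0.5, -0.5, 0.2]
finger_gap: 1.0
```

Emit:
move_arm(series=[[0,0,-0.03,0,-0.045,0,-1],[0,0,0,0,-0.045,0,-1],[0,0,0,0,-0.045,0,-1],[0,0,0,0,-0.045,0,-1],[0,0,0,0,-0.045,0,-1],[0,0,0,0,-0.045,0,-1],[0,0,0,0,0,0,-1]])

```text
time: 2.05
ee_pos: [0.5679, 0.0876, 0.2373]
ee_rot: [-0.002, 1.0, 0.004, -0.002]
force: [-0.3, 0.8, 0.3]
finger_gap: 0.996
```

Run:
```python
from h import *
T=pose(); im=snapshot('wrist'); cv2.imwrite('pics/w1.png',im); np.save('w1.npy',T); print(T.round(4)); print(robot.sense()['joints'])
np.set_printoptions(precision=4,suppress=True)
cw=c2w('wrist',T)
for c,st,m in blobs(white(im),60,4000):
    print(c,st[2:],plane(cw,c,.014))
```

```text
[[ 1.      0.0084 -0.0038  0.5679]
 [ 0.0084 -1.      0.0032  0.0876]
 [-0.0038 -0.0032 -1.      0.2373]
 [ 0.      0.      0.      1.    ]]
[-0.27407739  0.4141446   0.04093153  1.94545769 -0.02653834  0.78608221
 -1.78295421]
[458.4076   6.1388] [ 153   20 1585] [ 0.7578 -0.143   0.014 ]
[370.2002  50.8001] [  78   68 3626] [ 0.711  -0.0488  0.014 ]
[481.8455 103.8873] [  55   57 1482] [ 0.6523 -0.1938  0.014 ]
[260.1694 127.8822] [ 24  25 484] [0.6209 0.0796 0.014 ]
[192.1759 190.4259] [ 23  24 432] [0.5377 0.17   0.014 ]
[ 36.9005 210.3168] [  79   73 3226] [0.5071 0.3856 0.014 ]
[330.9441 196.1585] [ 23  23 429] [ 0.5313 -0.0175  0.014 ]
[  4.0649 235.6558] [ 12  21 154] [0.4685 0.4399 0.014 ]
[138.3057 257.1089] [  76   59 1616] [0.4365 0.2531 0.014 ]
[369.0527 257.8964] [  77   60 1650] [ 0.4387 -0.0802  0.014 ]
[198.4745 247.4515] [ 22  22 392] [0.4529 0.1653 0.014 ]
[323.4187 250.375 ] [ 13  17 160] [ 0.45   -0.0135  0.014 ]
```

View pics/w1.png

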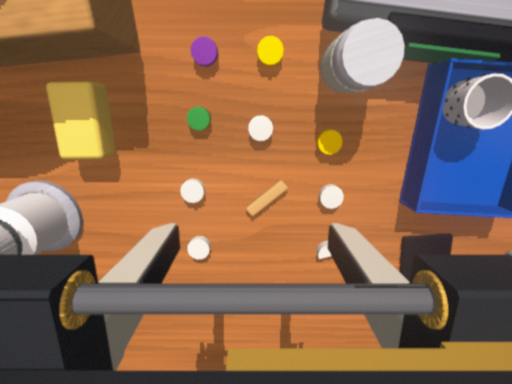

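Emit:
move_arm(series=[[0,0,0,0,-0.045,-0.005,-1],[0,0,0,0,-0.045,-0.005,-1],[0,0,0,0,-0.045,-0.005,-1],[0,0,0,0,-0.045,-0.005,-1],[0,0,0,0,-0.045,0,-1],[0,0,0,-0.005,-0.03,0,-1],[0,0,0,-0.005,0,0,-1]])

```text
time: 2.8
ee_pos: [0.5614, 0.3369, 0.2564]
ee_rot: [0.002, 1.0, -0.005, -0.002]
force: [-0.0, 0.1, -0.4]
finger_gap: 1.002
```

Run:
```python
from h import *
T=pose(); im=snapshot('wrist'); cv2.imwrite('pics/w2.png',im); np.save('w2.npy',T); print(T.round(4)); print(robot.sense()['joints'].round(2))
```

```text
[[ 0.9999 -0.0101 -0.0043  0.5614]
 [-0.0101 -0.9999 -0.0038  0.3369]
 [-0.0043  0.0039 -1.      0.2564]
 [ 0.      0.      0.      1.    ]]
[-0.65  0.49  0.03  1.75 -0.02  0.91 -2.19]
```

View pics/w2.png

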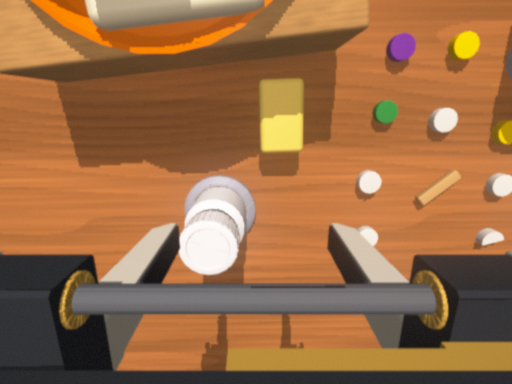

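Run:
```python
from h import *
w=cv2.imread('pics/w2.png');t=cv2.imread('pics/top0.png');s=cv2.imread('pics/scene0.png')
a=cv2.resize(w[170:310,150:290],(420,420),interpolation=2)
b=cv2.resize(t[180:240,100:160],(360,360),interpolation=2)
c=cv2.resize(s[160:225,375:435],(360,390),interpolation=2)
o=np.zeros((420,1140,3),np.uint8);o[:,:420]=a;o[:360,420:780]=b;o[:390,780:]=c
cv2.imwrite('pics/c1.png',cv2.resize(o,(798,294)))
np.set_printoptions(linewidth=200)
h=cv2.cvtColor(w,cv2.COLOR_BGR2GRAY)
for n,im,(x0,x1,y0,y1),r in(('wrist',w,(150,290,170,310),(20,40)),('top',t,(100,160,180,240),(9,16))):
    g=cv2.resize(cv2.cvtColor(im,cv2.COLOR_BGR2GRAY)[y0:y1,x0:x1],None,fx=4,fy=4,interpolation=2)
    C=cv2.HoughCircles(g,cv2.HOUGH_GRADIENT,1.0,40,param1=100,param2=20,minRadius=4*r[0],maxRadius=4*r[1])
    if C is not None: print(n,(C[0]/4+[x0-.4,y0-.4,0])[:5])
```

```text
wrist [[208.475      241.725       32.45000076]
 [212.475      229.725       31.89999962]
 [202.725      249.975       23.85000038]]
top [[123.475      208.975       11.57499981]]
```

View pics/c1.png

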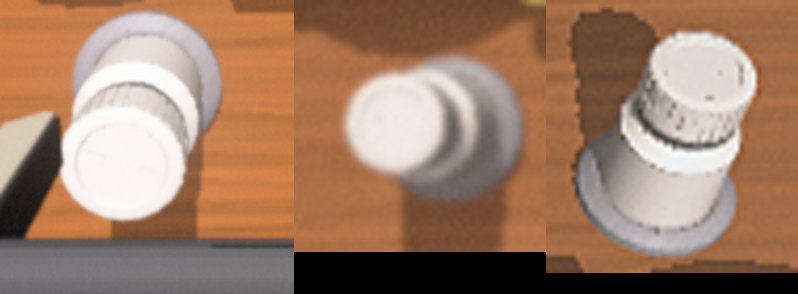

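Run:
```python
from h import *
np.set_printoptions(precision=4,suppress=True)
W=(c2w('wrist',np.load('w2.npy')),(208.3,247.3));T=(c2w('top'),(123.7,209));S=(c2w('scene'),(412.2,176.4))
print(tri(W,T,S),tri(W,T),tri(W,S),tri(T,S))
for v in (W,T,S): print(plane(*v,.128))
C=W[0]; p=plane(*W,.128)
print(proj(C,p+[0,.0325,0]),proj(C,p-[0,.0325,0]))
```

```text
(array([0.4946, 0.3849, 0.1276]), np.float64(0.0015621717646476544)) (array([0.4942, 0.3855, 0.1234]), np.float64(0.00013715320266704015)) (array([0.4999, 0.383 , 0.1352]), np.float64(0.0004964272778257862)) (array([0.494 , 0.3847, 0.1286]), np.float64(0.0008258025790824434))
[0.4966 0.3846 0.128 ]
[0.4939 0.3841 0.128 ]
[0.4934 0.3859 0.128 ]
[177.7981 247.6321] [238.7969 246.9679]
```

Emit:
move_arm(series=[[0,0,0,-0.033,-0.024,0,-1],[0,0,0,-0.033,-0.024,0,-1],[0,0,0,0,0,0.04,-1],[0,0,0,0,0,0.04,-1],[0,0,0,0,0,0.02,-1],[0,0,0,0,0,0,-1]])

```text
time: 3.45
ee_pos: [0.5001, 0.3691, 0.155]
ee_rot: [0.005, 1.0, -0.014, -0.0]
force: [-0.6, -0.1, -0.8]
finger_gap: 1.0
```

Run:
```python
from h import *
T=pose(); im=snapshot('wrist'); cv2.imwrite('pics/w3.png',im); np.save('w3.npy',T); print(T.round(4))
for z in(.128,.116): print(proj(c2w('wrist',T),[.495,.385,z]))
```

```text
[[ 9.996e-01 -2.780e-02 -2.000e-04  5.001e-01]
 [-2.780e-02 -9.996e-01 -1.010e-02  3.691e-01]
 [ 1.000e-04  1.010e-02 -9.999e-01  1.550e-01]
 [ 0.000e+00  0.000e+00  0.000e+00  1.000e+00]]
[228.76244829 237.09916575]
[229.97490554 229.88744218]
```

View pics/w3.png

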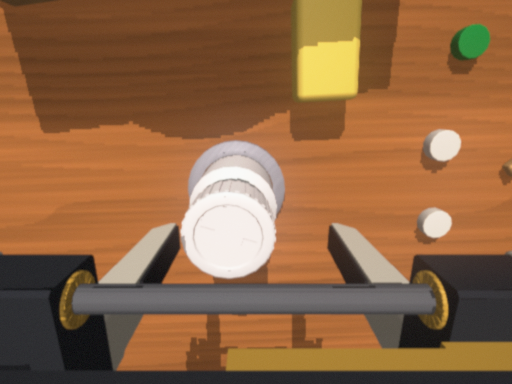

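Emit:
move_arm(series=[[0.01,0,-0.028,-0.005,-0.016,0,-1],[0,0,0,0,0,0,-1],[0,0,0,0,0,0.02,-1],[0,0,0,0,0,0.02,-1],[0,0,0,0,0,0,-1]])

```text
time: 4.0
ee_pos: [0.5008, 0.3874, 0.1225]
ee_rot: [-0.004, 1.0, -0.0, 0.005]
force: [-0.0, -0.3, -0.2]
finger_gap: 0.999
```

Emit:
move_arm(series=[[-0.008,-0.01,0,-0.005,0.002,0.007,-1],[0,0,0,0,0,0,-1]])

```text
time: 4.2
ee_pos: [0.4963, 0.386, 0.1173]
ee_rot: [-0.001, 1.0, -0.0, 0.0]
force: [0.5, 0.8, 0.3]
finger_gap: 1.002
```

Emit:
move_arm(series=[[0,0,0,0,0,0.001,0.3],[0,0,0,0,0,0,0.5],[0,0,0,0,0,0,1],[0,0,0,0,0,0,1],[0,0,0,0,0,0,1],[0,0,0,0,0,0,1],[0,0,0,0,0,0,1]], grip_force=30)

```text
time: 4.9
ee_pos: [0.4972, 0.3867, 0.1188]
ee_rot: [-0.002, 1.0, -0.0, 0.002]
force: [0.7, 0.2, 0.0]
finger_gap: 0.694
```

Emit:
move_arm(series=[[0,0,0,0,0,0.004,1],[0,0,0,0,0,0.004,1],[0,0,0,0,0,0.002,1]], grip_force=40)

```text
time: 5.2
ee_pos: [0.4975, 0.3869, 0.1112]
ee_rot: [-0.002, 1.0, -0.0, 0.002]
force: [-7.3, -4.8, 32.9]
finger_gap: 0.691
```

Emit:
move_arm(series=[[0,0,-0.1,0,0,0.001,1],[0,0,-0.1,0,0,0.001,1],[0,0,-0.1,0,0,0.001,1]])

```text
time: 5.5
ee_pos: [0.4981, 0.3882, 0.112]
ee_rot: [-0.003, 0.988, 0.153, 0.004]
force: [-2.2, -1.5, 12.5]
finger_gap: 0.692
```

Emit:
move_arm(series=[[0,0,-0.12,0,0,0.002,1],[0,0,-0.12,0,0,0.002,1],[0,0,-0.12,0,0,0.002,1],[0,0,-0.12,0,0,0.002,1],[0,0,-0.12,0,0,0.0015,1],[0,0,-0.12,0,0,0.0015,1]])

```text
time: 6.1
ee_pos: [0.4974, 0.3895, 0.1124]
ee_rot: [-0.002, 0.865, 0.502, 0.008]
force: [-5.1, -2.0, 17.9]
finger_gap: 0.691
```

Emit:
move_arm(series=[[0,0,-0.12,0,0,0.002,1],[0,0,-0.12,0,0,0.002,1],[0,0,-0.12,0,0,0.002,1],[0,0,-0.12,0,0,0.002,1],[0,0,-0.12,0,0,0.0015,1],[0,0,-0.12,0,0,0.0015,1]])

```text
time: 6.7
ee_pos: [0.4948, 0.3907, 0.1126]
ee_rot: [0.002, 0.622, 0.783, 0.009]
force: [-6.4, -2.8, 17.8]
finger_gap: 0.69
```

Run:
```python
from h import *
T=pose();s=robot.sense();print(T.round(4),s['force'],s['torque'],s['joints'].round(2),'yaw',np.arctan2(T[1,0],T[0,0]))
```

```text
[[-0.226   0.974   0.0152  0.4948]
 [ 0.9741  0.2259  0.0119  0.3907]
 [ 0.0081  0.0175 -0.9998  0.1126]
 [ 0.      0.      0.      1.    ]] [-6.40306854 -2.79959609 17.81594924] [-0.7537719   1.63394791 -0.20785473] [-0.44  0.67 -0.49  1.91  0.5   0.66 -1.01] yaw 1.7987959915924367
```

Emit:
move_arm(series=[[0,0,0,0,0,-0.01,1],[0,0,0,0,0,-0.02,1],[0.017,-0.008,0,0,0,-0.03,1],[0,0,0,0,0,-0.04,1],[0,0,0,0,0,-0.02,1]])

```text
time: 7.2
ee_pos: [0.4924, 0.3888, 0.2329]
ee_rot: [-0.002, 0.621, 0.784, -0.003]
force: [-0.1, 1.0, -1.1]
finger_gap: 0.691
```

Run:
```python
from h import *
T=pose();s=robot.sense();print(T.round(4),s['force'],s['finger_gap'],'yaw',np.arctan2(T[1,0],T[0,0]))
a=snapshot('scene');b=snapshot('wrist')
cv2.imwrite('pics/m1.png',np.hstack([cv2.resize(a[100:260,300:500],(400,320)),cv2.resize(b,(400,300))[[*range(300)]+[0]*20]]))
```

```text
[[-0.2297  0.9733 -0.0066  0.4924]
 [ 0.9733  0.2296 -0.0028  0.3888]
 [-0.0012 -0.007  -1.      0.2329]
 [ 0.      0.      0.      1.    ]] [-0.08538265  0.99708161 -1.05901905] 0.6906048264726168 yaw 1.8025185302133688
```

View pics/m1.png

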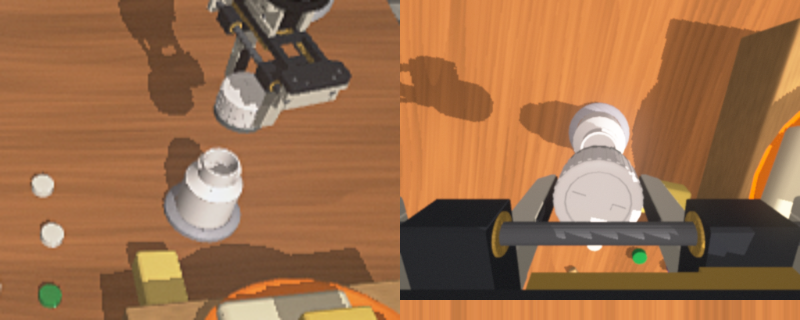

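Emit:
move_arm(series=[[0,0,0,-0.026,-0.03,0,1],[0,0,0,-0.026,-0.03,0,1],[0,0,0,-0.026,-0.03,0,1],[0,0,0,-0.026,-0.03,0,1],[0,0,0,0,0,0.04,1],[0,0,0,0,0,0.04,1],[0,0,0,0,0,0.04,1],[0,0,0,0,0,0,1]])

```text
time: 8.1
ee_pos: [0.3934, 0.2511, 0.104]
ee_rot: [-0.003, 0.623, 0.782, -0.004]
force: [-0.2, -0.6, -1.1]
finger_gap: 0.693
```

```bash
cat > st.py <<'E'
from h import *
T=pose();s=robot.sense();z=T[:3,2];e=-z+[0,0,-1]
print('p',T[:3,3].round(4),'yaw',round(np.arctan2(T[1,0],T[0,0]),3),'F',s['force'].round(1),'tq',s['torque'].round(2),'gap',round(s['finger_gap']*93,1),'t',round(s['time'],2),'j7',s['joints'][6].round(2))
print('untilt a,b',(-(T[:3,1]@e)).round(3),(T[:3,0]@e).round(3))
import sys
if len(sys.argv)>3:
    g=np.array(list(map(float,sys.argv[1:4])));print('to go tool',(T[:3,:3].T@(g-T[:3,3])).round(4))
E
python3 st.py .40 .26 .036
```

```text
p [0.3934 0.2511 0.104 ] yaw 1.796 F [-0.2 -0.6 -1.1] tq [-0.01 -0.12 -0.04] gap 64.4 t 8.1 j7 -1.05
untilt a,b -0.01 0.001
to go tool [0.0072 0.009  0.0679]
```

Emit:
move_arm(series=[[-0.01,0,0,0.007,0.009,0.03,1],[0,0,0,0,0,0.03,1],[0,0,0,0,0,0.005,1],[0,0,0,0,0,0.004,1],[0,0,0,0,0,0,1]])

```text
time: 8.6
ee_pos: [0.4014, 0.2608, 0.0357]
ee_rot: [0.001, 0.623, 0.782, -0.0]
force: [0.6, 0.1, -0.7]
finger_gap: 0.693
```

```bash
python3 st.py .40 .26 .033
```

```text
p [0.4014 0.2608 0.0357] yaw 1.795 F [ 0.6  0.1 -0.7] tq [-0.   -0.11  0.02] gap 64.5 t 8.6 j7 -1.19
untilt a,b 0.001 0.001
to go tool [-0.0004 -0.0015  0.0027]
```

Emit:
move_arm(series=[[0,0,0,0,0,0.002,1],[0,0,0,0,0,0.002,1],[0,0,0,0,0,0,1]])

```text
time: 8.9
ee_pos: [0.4029, 0.2612, 0.0344]
ee_rot: [0.001, 0.624, 0.781, 0.002]
force: [0.6, -0.2, -0.7]
finger_gap: 0.696
```

```bash
python3 st.py .40 .26 .033
```

```text
p [0.4029 0.2612 0.0344] yaw 1.794 F [ 0.6 -0.2 -0.7] tq [-0.05 -0.08 -0.  ] gap 64.7 t 8.9 j7 -1.19
untilt a,b 0.005 -0.0
to go tool [-0.0005 -0.0031  0.0014]
```

Emit:
move_arm(series=[[0,0,0,0,0,0.002,1],[0,0,0,0,0,0.002,1]])

```text
time: 9.1
ee_pos: [0.4033, 0.2611, 0.0313]
ee_rot: [0.002, 0.624, 0.781, 0.003]
force: [-1.3, -1.0, 5.2]
finger_gap: 0.696
```

Emit:
move_arm(series=[[0,0,0,0,0,-0.001,-1],[0,0,0,0,0,0,-1],[0,0,0,0,0,0,-1],[0,0,0,0,0,0,-1],[0,0,0,0,0,-0.03,-1],[0,0,0,0,0,-0.05,-1],[0,0,0,0,0,-0.05,-1],[0,0,0,0,0,-0.03,-1],[0,0,0,0,0,0,-1]])

```text
time: 10.0
ee_pos: [0.401, 0.2615, 0.1965]
ee_rot: [0.001, 0.623, 0.782, 0.0]
force: [-0.3, -0.3, -0.4]
finger_gap: 1.0
```

```bash
python3 st.py .62 .08 .2
python3 - <<'E'
from h import *
np.set_printoptions(precision=4,suppress=True)
t=snapshot('top');cv2.imwrite('pics/top1.png',t);ct=c2w('top')
for c,st,_ in [b for b in blobs(white(t),15,900) if 100<b[0][0]<340 and 120<b[0][1]<260]: print('top',c,st[2:],plane(ct,c,.014))
s=snapshot('scene');cv2.imwrite('pics/scene1.png',s)
for c,st,_ in blobs(white(s),15,2500):
    if c[1]>150 : print('scene',c,st[2:],plane(c2w('scene'),c,.014))
E
```

```text
p [0.401  0.2615 0.1965] yaw 1.796 F [-0.3 -0.3 -0.4] tq [ 0.02 -0.11 -0.06] gap 93.0 t 10.0 j7 -0.91
untilt a,b 0.001 0.001
to go tool [-0.2258  0.1729 -0.0032]
top [270.7672 138.977 ] [ 22  21 348] [ 0.7114 -0.0266  0.014 ]
top [321.3536 156.6179] [ 22  21 280] [ 0.656 -0.181  0.014]
top [236.6506 169.1325] [10 11 83] [0.6187 0.0782 0.014 ]
top [206.6667 196.642 ] [10 10 81] [0.5348 0.1697 0.014 ]
top [133.2865 203.3333] [ 34  27 384] [0.5153 0.3937 0.014 ]
top [268.9125 198.6   ] [ 9 10 80] [ 0.528 -0.02   0.014]
top [208.2716 224.7284] [10 10 81] [0.4494 0.1644 0.014 ]
top [269.6458 225.0625] [ 9  7 48] [ 0.4477 -0.0217  0.014 ]
top [176.309  240.1606] [ 23  23 411] [0.4031 0.2612 0.014 ]
top [150.5714 235.8571] [ 9  9 21] [0.4163 0.3395 0.014 ]
scene [351.5425 175.9978] [ 24  25 459] [0.3928 0.2609 0.014 ]
scene [404.3481 199.2457] [  38   47 1172] [0.4808 0.3968 0.014 ]
scene [320.86 192.16] [ 11  11 100] [0.4516 0.1653 0.014 ]
scene [255.1948 192.7143] [11  9 77] [ 0.4505 -0.0217  0.014 ]
scene [256.1441 215.9279] [ 11  13 111] [ 0.5314 -0.0194  0.014 ]
scene [325.7411 216.8929] [ 11  13 112] [0.5376 0.1704 0.014 ]
scene [193.7725 249.6848] [ 23  24 422] [ 0.6357 -0.1815  0.014 ]
scene [294.     243.8537] [ 11  13 123] [0.622  0.0789 0.014 ]
scene [254.2489 259.7325] [ 26  33 699] [ 0.6676 -0.0249  0.014 ]
scene [432.1183 258.5167] [ 66  31 778] [0.6707 0.4268 0.014 ]
scene [ 58.2088 294.5684] [  97  114 1207] [ 0.7566 -0.4998  0.014 ]
scene [  6.808 275.183] [ 18  28 224] [ 0.7025 -0.643   0.014 ]
scene [486.5314 334.3768] [ 49  10 207] [0.8674 0.5004 0.014 ]
```

Emit:
move_arm(series=[[0,0,0.11,-0.03,0.01,0,-0.05],[0,0,0.11,-0.03,0.015,0.01,-0.05],[0,0,0,-0.03,0.02,0.02,-0.05],[0,0,0,0,0,0.04,-0.05],[0,0,0,0,0,0,-0.05]])

```text
time: 10.6
ee_pos: [0.4544, 0.1704, 0.1156]
ee_rot: [-0.001, 0.708, 0.706, -0.005]
force: [-0.3, -0.5, 0.5]
finger_gap: 0.615
```

```bash
python3 st.py .451 .165 .02
python3 - <<'E'
from h import *
np.set_printoptions(precision=4,suppress=True)
ct=c2w('top');cs=c2w('scene')
for n,a,b in(('T1',(208.27,224.73),(320.86,192.16)),('T2',(206.67,196.64),(325.74,216.89)),('T3',(268.91,198.6),(256.14,215.93)),('T4',(236.65,169.13),(294,243.85)),('H',(269.65,225.06),(255.19,192.71))): print(n,tri((ct,a),(cs,b)))
E
```

```text
p [0.4544 0.1704 0.1156] yaw 1.568 F [-0.3 -0.5  0.5] tq [ 0.02 -0.13  0.02] gap 57.2 t 10.6 j7 -1.0
untilt a,b -0.009 0.007
to go tool [-0.0048 -0.0026  0.0956]
T1 (array([0.4494, 0.1653, 0.0112]), np.float64(0.0005112970985310116))
T2 (array([0.5351, 0.1706, 0.0103]), np.float64(0.000440389465397656))
T3 (array([ 0.5283, -0.0197,  0.0096]), np.float64(0.0002856555497110421))
T4 (array([0.6194, 0.0789, 0.0096]), np.float64(0.0004079483314940674))
H (array([ 0.4477, -0.0218,  0.0105]), np.float64(3.576675519846941e-05))
```

Emit:
move_arm(series=[[-0.009,0.007,0,-0.005,-0.004,0.04,-0.05],[0,0,0,0,0,0.035,-0.05],[0,0,0,0,0,0.01,-0.05],[0,0,0,0,0,0,-0.05]])

```text
time: 11.0
ee_pos: [0.4483, 0.1663, 0.0274]
ee_rot: [-0.0, 0.706, 0.708, -0.002]
force: [-0.5, 0.4, 0.1]
finger_gap: 0.523
```

```bash
python3 st.py .450 .165 .019
```

```text
p [0.4483 0.1663 0.0274] yaw 1.573 F [-0.5  0.4  0.1] tq [ 0.02 -0.06  0.04] gap 48.7 t 11.0 j7 -1.16
untilt a,b -0.004 0.003
to go tool [-0.0013  0.0017  0.0084]
```

Emit:
move_arm(series=[[0,0,0,-0.001,0.002,0.008,-0.05],[0,0,0,0,0,0.001,1],[0,0,0,0,0,0,1],[0,0,0,0,0,0,1],[0,0,0,0,0,0,1],[0,0,0,0,0,0,1]], grip_force=15)

```text
time: 11.6
ee_pos: [0.4516, 0.1669, 0.0209]
ee_rot: [0.0, 0.706, 0.708, -0.001]
force: [-0.4, 0.8, -0.8]
finger_gap: 0.336
```

Emit:
move_arm(series=[[0,0,0,0,0,-0.05,1],[0,0,0,0,0,-0.05,1],[0,0,0,0,0,-0.05,1],[0,0,0,0.044,0.009,0,1],[0,0,0,0.044,0.009,0,1],[0,0,0,0.044,0.009,0,1],[0,0,0,0.044,0.009,0,1],[0,0,0,0.04,0.008,0,1],[0,0,0,0,0,0,1],[0,0,0,0,0,0,1]])

```text
time: 12.6
ee_pos: [0.5003, 0.3826, 0.1756]
ee_rot: [0.001, 0.712, 0.702, -0.002]
force: [-0.1, -1.2, -0.4]
finger_gap: 0.335
```

```bash
python3 st.py .4955 .386 .128
```

```text
p [0.5003 0.3826 0.1756] yaw 1.558 F [-0.1 -1.2 -0.4] tq [-0.05 -0.07  0.01] gap 31.2 t 12.6 j7 -1.16
untilt a,b -0.002 0.004
to go tool [ 0.0036 -0.0047  0.0476]
```

Emit:
move_arm(series=[[0,0,0,0.004,-0.005,0.02,1],[0,0,0,0,0,0.015,1],[0,0,0,0,0,0,1],[0,0,0,0,0,0,1]])

```text
time: 13.0
ee_pos: [0.4956, 0.3823, 0.1399]
ee_rot: [0.002, 0.713, 0.702, -0.003]
force: [0.3, 0.3, 0.6]
finger_gap: 0.338
```

```bash
python3 st.py .4955 .386 .127
python3 - <<'E'
from h import *
b=snapshot('wrist'); s=snapshot('scene');cv2.imwrite('pics/m2.png',np.hstack([cv2.resize(b[160:320,150:350],(400,320)),cv2.resize(s[150:230,360:460],(400,320))]))
E
```

```text
p [0.4956 0.3823 0.1399] yaw 1.555 F [0.3 0.3 0.6] tq [-0.01 -0.09 -0.02] gap 31.5 t 13.0 j7 -1.21
untilt a,b -0.002 0.007
to go tool [ 0.0038 -0.0002  0.0128]
```

View pics/m2.png

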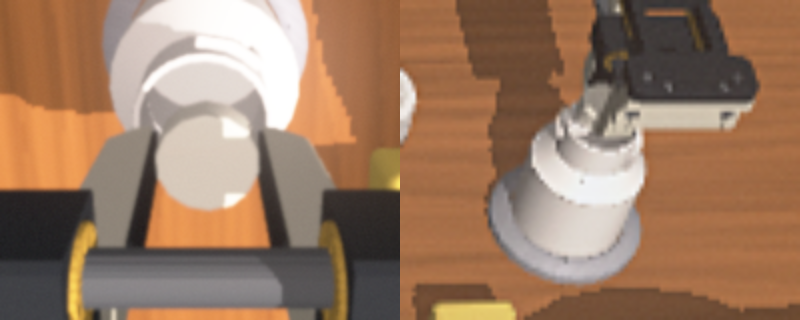

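Run:
```python
from h import *
T=pose();C=c2w('wrist',T)
for p in([.4955,.41,.11],[.4955,.386,.11],[.5195,.386,.11],[.4715,.386,.11]): print(proj(C,p))
t=T[:3,3]
for z in(-.021,-.007): print('tab',proj(C,t+[0,0,z]))
print(plane(C,(254,239),T[2,3]-.007))
```

```text
[251.72411222 186.81426633]
[252.35204224 221.2277934 ]
[288.07010855 220.72077158]
[216.68890291 221.73403553]
tab [252.95156102 231.70313136]
tab [252.87726247 241.40215244]
[0.49657117 0.38405259 0.13320053]
```

Emit:
move_arm(series=[[0,0,0,0.003,-0.001,0.006,1],[0,0,0,0,0,0.005,1],[0,0,0,0,0,0,1]])

```text
time: 13.4
ee_pos: [0.4958, 0.3854, 0.1297]
ee_rot: [0.002, 0.713, 0.701, -0.002]
force: [0.5, -1.2, -0.8]
finger_gap: 0.337
```

Emit:
move_arm(series=[[0,0,0,0,0,0.002,1],[0,0,0,0,0,0,0.2],[0,0,0,0,0,0,0],[0,0,0,0,0,0,-0.05],[0,0,0,0,0,0,-0.05],[0,0,0,0,0,-0.03,-0.05],[0,0,0,0,0,-0.02,-0.05],[0,0,0,-0.04,0,0,-0.05],[0,0,0,-0.04,0,0,-0.05],[0,0,0,-0.04,0,0,-0.05],[0,0,0,0,0,0,-0.05]])

```text
time: 14.5
ee_pos: [0.4932, 0.2641, 0.1801]
ee_rot: [0.002, 0.712, 0.702, -0.001]
force: [1.0, -0.3, 0.4]
finger_gap: 0.521
```

```bash
cat > tabs.py <<'E'
from h import *
np.set_printoptions(precision=4,suppress=True)
t=snapshot('top');s=snapshot('scene');ct=c2w('top');cs=c2w('scene')
S=[b[0] for b in blobs(white(s),40,200) if 170<b[0][1]<270]
for c,st,_ in blobs(white(t),25,150):
    if 120<c[0]<320 and 120<c[1]<270:
        r=[tri((ct,c),(cs,d)) for d in S];r=[(x,e) for x,e in r if e<.004 and 0<x[2]<.03]
        print(c.round(1),st[4],plane(ct,c,.012),r)
E
python3 tabs.py; python3 st.py .5355 .17 .1
python3 - <<'E'
from h import *
T=pose(); im=snapshot('wrist');C=c2w('wrist',T);print(proj(C,[.4955,.386,.11]))
u,v=proj(C,[.4955,.386,.11]).astype(int); cv2.imwrite('pics/w4.png',cv2.resize(im[max(0,v-60):v+60,max(0,u-60):u+60],None,fx=3,fy=3))
E
```

```text
[233.7 179.6] 81 [0.5867 0.0875 0.012 ] [(array([0.587 , 0.088 , 0.0095]), np.float64(0.000343647812069963))]
[206.7 196.6] 80 [0.5351 0.1698 0.012 ] [(array([0.5352, 0.1705, 0.0105]), np.float64(0.0005020741864935923))]
[268.9 198.6] 80 [ 0.5283 -0.0199  0.012 ] [(array([ 0.5284, -0.0198,  0.0099]), np.float64(0.00019376797277946304))]
[269.7 225. ] 47 [ 0.4479 -0.0218  0.012 ] [(array([ 0.4479, -0.0219,  0.0107]), np.float64(3.3194923403828886e-05))]
p [0.4934 0.2694 0.1808] yaw 1.561 F [-0.4  0.8  0.2] tq [ 0.06 -0.1  -0.03] gap 48.9 t 14.6 j7 -1.04
untilt a,b 0.002 -0.001
to go tool [-0.0991  0.043   0.0808]
[254.09712573  49.01352395]
```

View pics/w4.png

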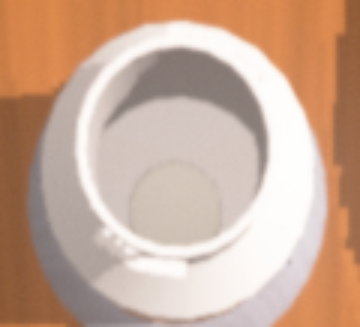

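Emit:
move_arm(series=[[0,0,0,-0.04,0.02,0.03,-0.05],[0,0,0,-0.04,0.02,0.04,-0.05],[0,0,0,-0.02,0.003,0.04,-0.05],[0,0,0,0,0,0.02,-0.05],[0,0,0,0,0,0,-0.05],[0,0,0,0,0,0,-0.05]])

```text
time: 15.25
ee_pos: [0.5379, 0.1853, 0.0521]
ee_rot: [-0.001, 0.706, 0.708, 0.007]
force: [0.3, -0.3, -0.3]
finger_gap: 0.525
```

```bash
python3 st.py .5355 .17 .019
```

```text
p [0.5379 0.1853 0.0521] yaw 1.574 F [ 0.3 -0.3 -0.3] tq [-0.02 -0.06  0.02] gap 48.8 t 15.25 j7 -1.03
untilt a,b 0.008 -0.011
to go tool [-0.0157 -0.0028  0.0329]
```

Emit:
move_arm(series=[[0.008,-0.011,0,-0.0155,-0.002,0.01,-0.05],[0,0,0,0,0,0.01,-0.05],[0,0,0,0,0,0,-0.05]])

```text
time: 15.55
ee_pos: [0.5371, 0.172, 0.0332]
ee_rot: [0.001, 0.705, 0.709, 0.002]
force: [0.1, -0.4, 0.4]
finger_gap: 0.519
```

```bash
python3 st.py .5355 .17 .019
```

```text
p [0.5371 0.172  0.0332] yaw 1.577 F [ 0.1 -0.4  0.4] tq [-0.05 -0.1  -0.03] gap 48.3 t 15.55 j7 -1.03
untilt a,b 0.004 -0.002
to go tool [-0.002  -0.0017  0.0142]
```

Emit:
move_arm(series=[[0.004,0,0,-0.002,-0.002,0.01,-0.05],[0,0,0,0,0,0.004,-0.05],[0,0,0,0,0,0,1],[0,0,0,0,0,0,1],[0,0,0,0,0,0,1],[0,0,0,0,0,0,1]])

```text
time: 16.15
ee_pos: [0.5355, 0.1708, 0.019]
ee_rot: [-0.001, 0.705, 0.71, 0.001]
force: [0.2, -0.0, 0.0]
finger_gap: 0.336
```

Emit:
move_arm(series=[[0,0,0,0,0,-0.05,1],[0,0,0,0,0,-0.05,1],[0,0,0,0,0,-0.04,1],[0,0,0,0.043,-0.008,0,1],[0,0,0,0.043,-0.008,0,1],[0,0,0,0.043,-0.008,0,1],[0,0,0,0.043,-0.008,0,1],[0,0,0,0.043,-0.008,0,1],[0,0,0,0,0,0,1],[0,0,0,0,0,0,1]])

```text
time: 17.15
ee_pos: [0.495, 0.3897, 0.1663]
ee_rot: [-0.001, 0.708, 0.706, 0.002]
force: [0.1, 0.3, -0.4]
finger_gap: 0.337
```

```bash
python3 st.py .4955 .3855 .128
```

```text
p [0.495  0.3897 0.1663] yaw 1.569 F [ 0.1  0.3 -0.4] tq [-0.11 -0.11 -0.03] gap 31.4 t 17.15 j7 -1.19
untilt a,b 0.001 -0.005
to go tool [-0.0044  0.0004  0.0383]
```

Emit:
move_arm(series=[[0,-0.005,0,-0.004,0,0.015,1],[0,0,0,0,0,0.01,1],[0,0,0,0,0,0,1]])

```text
time: 17.45
ee_pos: [0.4957, 0.3824, 0.139]
ee_rot: [0.001, 0.709, 0.705, -0.0]
force: [0.2, 0.6, 0.4]
finger_gap: 0.336
```

```bash
cat > al.py <<'E'
from h import *
# offset of held tablet from mouth: bright disc between jaws, top face ~ TCP z-.005
T=pose();C=c2w('wrist',T);im=snapshot('wrist');cv2.imwrite('pics/al.png',im)
zt=T[2,3]-.005
g=cv2.cvtColor(im,cv2.COLOR_BGR2GRAY);u,v=proj(C,T[:3,3]+[0,0,-.005]);r=np.linalg.norm(proj(C,T[:3,3]+[0.016,0,-.005])-[u,v])
x0,y0=int(u-45),int(v-45)
c=cv2.resize(g[y0:y0+90,x0:x0+90],None,fx=4,fy=4,interpolation=2)
H=cv2.HoughCircles(c,cv2.HOUGH_GRADIENT,1,20,param1=80,param2=15,minRadius=int(4*r-8),maxRadius=int(4*r+8))
print('pred',u,v,r)
if H is not None:
    for h in H[0][:3]:
        q=(h[0]/4+x0-.4,h[1]/4+y0-.4);print('disc',q,h[2]/4,plane(C,q,zt))
E
python3 st.py .4955 .3855 .128; python3 al.py
```

```text
p [0.4957 0.3824 0.139 ] yaw 1.566 F [0.2 0.6 0.4] tq [-0.05 -0.1  -0.  ] gap 31.2 t 17.45 j7 -1.21
untilt a,b 0.001 0.002
to go tool [ 0.0031 -0.0002  0.011 ]
pred 252.85586791326602 242.92980529113228 27.021713535412687
disc (np.float32(253.225), np.float32(241.725)) 26.075 [0.49593771 0.38320334 0.133995  ]
disc (np.float32(253.725), np.float32(235.725)) 25.825 [0.49624973 0.38706688 0.133995  ]
```

Emit:
move_arm(series=[[0,0,0,0.003,0,0.006,1],[0,0,0,0,0,0.005,1],[0,0,0,0,0,0,1]])

```text
time: 17.8
ee_pos: [0.497, 0.3839, 0.1274]
ee_rot: [0.002, 0.71, 0.704, -0.0]
force: [-0.5, -0.6, -0.7]
finger_gap: 0.34
```

Emit:
move_arm(series=[[0,0,0,0.001,-0.001,0,1],[0,0,0,0,0,0,0.2],[0,0,0,0,0,0,0],[0,0,0,0,0,0,-0.05],[0,0,0,0,0,0,-0.05],[0,0,0,0,0,-0.03,-0.05],[0,0,0,0,0,-0.02,-0.05],[0,0,0,-0.04,0.01,0,-0.05],[0,0,0,-0.04,0.01,0,-0.05],[0,0,0,-0.04,0.01,0,-0.05],[0,0,0,-0.04,0.01,0,-0.05],[0,0,0,0,0,0,-0.05]])

```text
time: 19.0
ee_pos: [0.5358, 0.2224, 0.1808]
ee_rot: [0.002, 0.708, 0.706, 0.001]
force: [-0.1, -0.3, -0.3]
finger_gap: 0.527
```

```bash
python3 tabs.py;python3 st.py .587 .088 .1
python3 - <<'E'
from h import *
T=pose(); im=snapshot('wrist');cv2.imwrite('pics/w5.png',im)
C=c2w('wrist',T);print(proj(C,[.4955,.386,.11]),proj(C,[.587,.088,.014]))
E
```

```text
[233.8 179.7] 81 [0.5867 0.0872 0.012 ] [(array([0.587 , 0.0878, 0.0095]), np.float64(0.0004953191355161077))]
[268.8 198.6] 80 [ 0.5283 -0.0196  0.012 ] [(array([ 0.5284, -0.0196,  0.0097]), np.float64(0.00012345145399464083))]
[269.7 225.2] 48 [ 0.4474 -0.0219  0.012 ] [(array([ 0.4474, -0.0219,  0.01  ]), np.float64(9.108354573904827e-06))]
p [0.5346 0.2281 0.1815] yaw 1.573 F [-0.1  1.   0.4] tq [-0.01 -0.12  0.02] gap 48.7 t 19.1 j7 -0.94
untilt a,b 0.004 -0.004
to go tool [-0.1405  0.0517  0.0812]
[194.00218416 -18.89625375] [293.73636456 287.16188721]
```

View pics/w5.png

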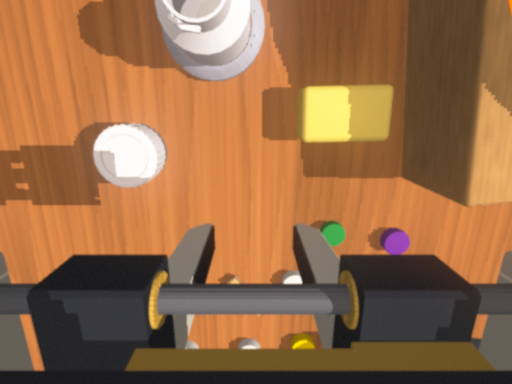

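Emit:
move_arm(series=[[0,0,0,-0.04,0.015,0.03,-0.05],[0,0,0,-0.04,0.015,0.04,-0.05],[0,0,0,-0.04,0.015,0.03,-0.05],[0,0,0,-0.02,0.007,0.02,-0.05],[0,0,0,0,0,0,-0.05],[0,0,0,0,0,0,-0.05]])

```text
time: 19.75
ee_pos: [0.5897, 0.1052, 0.0611]
ee_rot: [-0.002, 0.699, 0.715, 0.009]
force: [-0.6, 1.2, 0.0]
finger_gap: 0.524
```

```bash
python3 st.py .5875 .0878 .019
```

```text
p [0.5897 0.1052 0.0611] yaw 1.593 F [-0.6  1.2  0. ] tq [-0.01 -0.13 -0.02] gap 48.7 t 19.75 j7 -0.83
untilt a,b 0.01 -0.015
to go tool [-0.018  -0.003   0.0418]
```

Emit:
move_arm(series=[[0.01,-0.015,0,-0.018,-0.002,0.015,-0.05],[0,0,0,0,0,0.01,-0.05],[0,0,0,0,0,0,-0.05]])

```text
time: 20.05
ee_pos: [0.5885, 0.092, 0.0366]
ee_rot: [0.001, 0.697, 0.717, 0.002]
force: [-0.7, 0.8, -0.2]
finger_gap: 0.525
```

```bash
python3 st.py .5875 .0878 .019
```

```text
p [0.5885 0.092  0.0366] yaw 1.599 F [-0.7  0.8 -0.2] tq [ 0.08 -0.12  0.01] gap 48.9 t 20.05 j7 -0.84
untilt a,b 0.003 -0.002
to go tool [-0.0042 -0.0012  0.0176]
```

Emit:
move_arm(series=[[0.003,-0.002,0.02,-0.004,-0.001,0.01,-0.05],[0,0,0,0,0,0.007,-0.05],[0,0,0,0,0,0,1],[0,0,0,0,0,0,1],[0,0,0,0,0,0,1],[0,0,0,0,0,0,1]])

```text
time: 20.65
ee_pos: [0.5877, 0.0901, 0.0191]
ee_rot: [0.0, 0.704, 0.71, 0.001]
force: [0.5, 0.5, -0.6]
finger_gap: 0.338
```

Emit:
move_arm(series=[[0,0,0,0,0,-0.05,1],[0,0,0,0,0,-0.05,1],[0,0,0,0,0,-0.04,1],[0,0,0,0.042,-0.013,0,1],[0,0,0,0.042,-0.013,0,1],[0,0,0,0.042,-0.013,0,1],[0,0,0,0.042,-0.013,0,1],[0,0,0,0.042,-0.013,0,1],[0,0,0,0.042,-0.013,0,1],[0,0,0,0.042,-0.013,0,1],[0,0,0,0,0,0,1],[0,0,0,0,0,0,1]])

```text
time: 21.85
ee_pos: [0.4938, 0.3915, 0.1673]
ee_rot: [0.0, 0.707, 0.707, 0.003]
force: [-1.0, -0.1, 0.3]
finger_gap: 0.339
```

```bash
python3 st.py .4955 .387 .128
```

```text
p [0.4938 0.3915 0.1673] yaw 1.571 F [-1.  -0.1  0.3] tq [-0.08 -0.07  0.02] gap 31.6 t 21.85 j7 -1.2
untilt a,b 0.005 -0.004
to go tool [-0.0047  0.0015  0.0393]
```

Emit:
move_arm(series=[[0.004,-0.004,0,-0.003,0.001,0.015,1],[0,0,0,0,0,0.01,1],[0,0,0,0,0,0,1]])

```text
time: 22.15
ee_pos: [0.4962, 0.3853, 0.1401]
ee_rot: [0.001, 0.708, 0.706, -0.0]
force: [-0.0, 0.1, -1.5]
finger_gap: 0.339
```

```bash
python3 al.py;python3 st.py .4955 .387 .128
```

```text
pred 252.86151536477504 242.93407631106732 27.022041607067507
disc (np.float32(253.225), np.float32(241.225)) 26.6 [0.49638392 0.38642919 0.13510717]
p [0.4964 0.3851 0.1405] yaw 1.567 F [ 0.9 -0.7 -0.5] tq [-0.01 -0.09 -0.02] gap 31.4 t 22.2 j7 -1.21
untilt a,b 0.001 0.002
to go tool [ 0.0019 -0.001   0.0125]
```

Tablet is centred on the mouth within 1 mm; lower and release.

Emit:
move_arm(series=[[0,0,0,0,-0.001,0.006,1],[0,0,0,0,0,0.006,1],[0,0,0,0,0,0,1],[0,0,0,0,0,0,0.2],[0,0,0,0,0,0,0],[0,0,0,0,0,0,-0.05],[0,0,0,0,0,0,-0.05],[0,0,0,0,0,-0.03,-0.05],[0,0,0,0,0,-0.02,-0.05],[0,0,0,-0.04,0.005,0,-0.05],[0,0,0,-0.04,0.005,0,-0.05],[0,0,0,-0.04,0.005,0,-0.05]])

```text
time: 23.4
ee_pos: [0.5097, 0.2688, 0.1809]
ee_rot: [-0.001, 0.706, 0.709, 0.003]
force: [0.5, -1.0, 1.0]
finger_gap: 0.523
```

```bash
python3 tabs.py;python3 st.py .5285 -.0195 .1
python3 - <<'E'
from h import *
T=pose(); im=snapshot('wrist');C=c2w('wrist',T);print(proj(C,[.4955,.386,.11]))
u,v=proj(C,[.4955,.386,.11]).astype(int); cv2.imwrite('pics/w6.png',cv2.resize(im[max(0,v-60):v+60,max(0,u-60):u+60],None,fx=3,fy=3))
E
```

```text
[268.9 198.6] 79 [ 0.5282 -0.0198  0.012 ] [(array([ 0.5284, -0.0197,  0.0098]), np.float64(0.00015300033317706157))]
[269.6 225.1] 48 [ 0.4477 -0.0218  0.012 ] [(array([ 0.4477, -0.0218,  0.0104]), np.float64(3.632271631701615e-05))]
p [0.5108 0.2627 0.1801] yaw 1.567 F [0.9 1.  0.7] tq [ 0.03 -0.08  0.  ] gap 49.2 t 23.5 j7 -1.02
untilt a,b 0.002 0.001
to go tool [-0.2821  0.0186  0.0804]
[229.87140792  37.97322834]
```

View pics/w6.png

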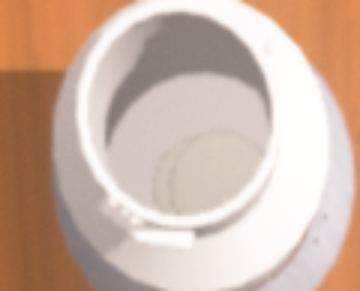

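Emit:
move_arm(series=[[0,0,0,-0.042,0.003,0,-0.05],[0,0,0,-0.042,0.003,0,-0.05],[0,0,0,-0.042,0.003,0,-0.05],[0,0,0,-0.042,0.003,0.01,-0.05],[0,0,0,-0.042,0.003,0.03,-0.05],[0,0,0,-0.042,0.002,0.04,-0.05],[0,0,0,-0.03,0.002,0.03,-0.05],[0,0,0,0,0,0.01,-0.05],[0,0,0,0,0,0,-0.05],[0,0,0,0,0,0,-0.05]])

```text
time: 24.55
ee_pos: [0.5373, -0.0024, 0.0633]
ee_rot: [-0.0, 0.703, 0.711, 0.01]
force: [-0.1, 0.7, -0.4]
finger_gap: 0.525
```

```bash
python3 st.py .529 -.0195 .019
```

```text
p [ 0.5373 -0.0024  0.0633] yaw 1.583 F [-0.1  0.7 -0.4] tq [ 0.02 -0.06 -0.03] gap 48.8 t 24.55 j7 -0.73
untilt a,b 0.015 -0.015
to go tool [-0.0177 -0.0092  0.044 ]
```

Emit:
move_arm(series=[[0.014,-0.015,0,-0.018,-0.009,0.015,-0.05],[0,0,0,0,0,0.01,-0.05],[0,0,0,0,0,0,-0.05]])

```text
time: 24.85
ee_pos: [0.5319, -0.0143, 0.0405]
ee_rot: [0.002, 0.7, 0.714, 0.004]
force: [-0.1, 0.3, -0.3]
finger_gap: 0.526
```

```bash
python3 st.py .529 -.0195 .019
```

```text
p [ 0.5319 -0.0143  0.0405] yaw 1.59 F [-0.1  0.3 -0.3] tq [-0.03 -0.08 -0.01] gap 48.9 t 24.85 j7 -0.75
untilt a,b 0.008 -0.003
to go tool [-0.0052 -0.0032  0.0215]
```

Emit:
move_arm(series=[[0.008,-0.003,0.02,-0.005,-0.003,0.01,-0.05],[0,0,0,0,0,0.01,-0.05],[0,0,0,-0.001,0,0.001,-0.05],[0,0,0,0,0,0,1],[0,0,0,0,0,0,1],[0,0,0,0,0,0,1],[0,0,0,0,0,0,1]])

```text
time: 25.55
ee_pos: [0.531, -0.0171, 0.0198]
ee_rot: [0.001, 0.707, 0.707, 0.002]
force: [0.3, -0.7, -0.8]
finger_gap: 0.339
```

Emit:
move_arm(series=[[0,0,0,0,0,-0.05,1],[0,0,0,0,0,-0.05,1],[0,0,0,0,0,-0.04,1],[0,0,0,0.045,-0.004,0,1],[0,0,0,0.045,-0.004,0,1],[0,0,0,0.045,-0.004,0,1],[0,0,0,0.045,-0.004,0,1],[0,0,0,0.045,-0.004,0,1],[0,0,0,0.045,-0.004,0,1],[0,0,0,0.045,-0.004,0,1],[0,0,0,0.045,-0.004,0,1],[0,0,0,0.035,-0.004,0,1]])

```text
time: 26.75
ee_pos: [0.5, 0.3808, 0.1666]
ee_rot: [0.001, 0.715, 0.699, 0.001]
force: [0.4, -1.0, -0.6]
finger_gap: 0.338
```

Emit:
move_arm(series=[[0,0,0,0,0,0,1],[0,0,0,0,0,0,1]])

```text
time: 26.95
ee_pos: [0.4976, 0.3871, 0.167]
ee_rot: [-0.0, 0.712, 0.702, 0.003]
force: [0.2, -1.1, -0.5]
finger_gap: 0.342
```

```bash
python3 st.py .4955 .387 .128
```

```text
p [0.4976 0.3871 0.167 ] yaw 1.556 F [ 0.2 -1.1 -0.5] tq [-0.04 -0.07  0.03] gap 31.8 t 26.95 j7 -1.21
untilt a,b 0.004 -0.004
to go tool [-0.0002 -0.0022  0.039 ]
```

Emit:
move_arm(series=[[0.004,-0.004,0,0.001,-0.002,0.015,1],[0,0,0,0,0,0.01,1],[0,0,0,0,0,0,1]])

```text
time: 27.25
ee_pos: [0.4963, 0.3843, 0.1396]
ee_rot: [0.001, 0.714, 0.701, -0.001]
force: [0.2, -0.2, -0.4]
finger_gap: 0.338
```

```bash
python3 al.py;python3 st.py .4955 .387 .128
```

```text
pred 252.85915099727973 242.93149948170105 27.035484611443316
disc (np.float32(251.725), np.float32(239.725)) 28.85 [0.49563578 0.38640813 0.13459721]
disc (np.float32(252.725), np.float32(244.975)) 26.325 [0.49616117 0.38298913 0.13459721]
p [0.4964 0.3843 0.14  ] yaw 1.552 F [-0.4  0.1  0. ] tq [-0.08 -0.06 -0.03] gap 31.3 t 27.3 j7 -1.23
untilt a,b -0.001 0.003
to go tool [ 0.0027 -0.0009  0.012 ]
```

Emit:
move_arm(series=[[0,0,0,0.002,-0.001,0.006,1],[0,0,0,0,0,0.006,1],[0,0,0,0,0,0,1],[0,0,0,0,0,0,0.2],[0,0,0,0,0,0,0],[0,0,0,0,0,0,-0.05],[0,0,0,0,0,0,-0.05],[0,0,0,0,0,-0.03,-0.05],[0,0,0,0,0,-0.02,-0.05],[0,0,0,-0.04,0,0,-0.05],[0,0,0,-0.04,0,0,-0.05],[0,0,0,-0.04,0,0,-0.05]])

```text
time: 28.5
ee_pos: [0.4932, 0.2698, 0.1805]
ee_rot: [-0.001, 0.711, 0.703, 0.002]
force: [1.0, -0.4, 0.7]
finger_gap: 0.528
```

```bash
python3 tabs.py;python3 st.py .448 -.022 .1
python3 - <<'E'
from h import *
T=pose(); im=snapshot('wrist');C=c2w('wrist',T);print(proj(C,[.4955,.386,.11]))
u,v=proj(C,[.4955,.386,.11]).astype(int); cv2.imwrite('pics/w7.png',cv2.resize(im[max(0,v-60):v+60,max(0,u-60):u+60],None,fx=3,fy=3))
E
```

```text
[269.7 225.2] 46 [ 0.4474 -0.0219  0.012 ] [(array([ 0.4474, -0.0219,  0.0101]), np.float64(2.1497619280470086e-05))]
p [0.4936 0.264  0.1797] yaw 1.552 F [ 1.1 -1.2  0.2] tq [-0.07 -0.1   0.01] gap 49.0 t 28.6 j7 -1.07
untilt a,b 0.0 0.002
to go tool [-0.2866 -0.0402  0.0804]
[252.34076417  39.54385998]
```

View pics/w7.png

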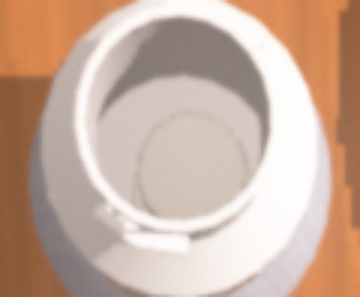

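Emit:
move_arm(series=[[0,0,-0.12,0,-0.04,0,-1],[0,0,-0.12,0,-0.03,0,-1],[0,0,0,0,-0.02,0.02,-1],[0,0,0,0,0,0.03,-1],[0,0,0,0,0,0,-1],[0,0,0,0,0,0,-1]])

```text
time: 29.25
ee_pos: [0.403, 0.268, 0.1316]
ee_rot: [-0.001, 0.619, 0.785, 0.005]
force: [-0.3, -0.1, -0.0]
finger_gap: 0.976
```

```bash
python3 st.py .403 .261 .1
python3 - <<'E'
from h import *
np.set_printoptions(precision=4,suppress=True)
ct=c2w('top');t=cv2.imread('pics/top1.png')
print(plane(ct,(176.31,240.16),.03))
T=pose();C=c2w('wrist',T);im=snapshot('wrist')
u,v=proj(C,[.403,.261,.042]);print(u,v)
for c,st,m in blobs(white(im,150),600,9000):
    if abs(c[0]-u)<60 and abs(c[1]-v)<70: print(c,st,plane(C,c,.042))
g=cv2.cvtColor(im,cv2.COLOR_BGR2GRAY);r=np.linalg.norm(proj(C,[.403,.2935,.042])-[u,v]);print(r)
H=cv2.HoughCircles(cv2.resize(g,None,fx=2,fy=2),cv2.HOUGH_GRADIENT,1,20,param1=80,param2=20,minRadius=int(2*r-8),maxRadius=int(2*r+8))
if H is not None:
    for h in H[0][:4]: print('disc',h/2,plane(C,h[:2]/2-.25,.042))
E
```

```text
p [0.403  0.268  0.1316] yaw 1.807 F [-0.3 -0.1 -0. ] tq [ 0.01 -0.12 -0.01] gap 90.8 t 29.25 j7 -1.09
untilt a,b 0.008 -0.007
to go tool [-0.007  -0.0019  0.0315]
[0.4037 0.2578 0.03  ]
250.55993231599422 207.7295260072997
[251.4934 207.5408] [ 215  170   73   74 4122] [0.4038 0.2614 0.042 ]
36.31787305457636
disc [251.25 208.25  35.95] [0.4034 0.2608 0.042 ]
disc [461.75  68.75  39.7 ] [0.5363 0.4102 0.042 ]
disc [452.25  81.25  35.85] [0.5328 0.4    0.042 ]
disc [431.25  84.75  36.4 ] [0.5177 0.3937 0.042 ]
```

Emit:
move_arm(series=[[0.008,-0.007,0.012,-0.007,-0.002,0.03,-1],[0,0,0,0,0,0.03,-1],[0,0,0,0,0,0.02,-1],[0,0,0,0,0,0,-1]])

```text
time: 29.7
ee_pos: [0.4086, 0.2651, 0.0538]
ee_rot: [0.001, 0.625, 0.781, 0.005]
force: [-0.9, -0.2, 0.0]
finger_gap: 0.999
```

```bash
python3 st.py .4035 .261 .034
```

```text
p [0.4086 0.2651 0.0538] yaw 1.791 F [-0.9 -0.2  0. ] tq [ 0.01 -0.08  0.01] gap 92.9 t 29.7 j7 -1.26
untilt a,b 0.01 -0.005
to go tool [-0.003  -0.006   0.0198]
```

Emit:
move_arm(series=[[0.01,-0.005,0,-0.003,-0.006,0.01,-1],[0,0,0,0,0,0.006,-1],[0,0,0,0,0,0,-1]])

```text
time: 30.0
ee_pos: [0.4051, 0.2621, 0.0393]
ee_rot: [0.0, 0.625, 0.78, 0.001]
force: [0.4, 0.1, 0.6]
finger_gap: 1.001
```

```bash
python3 st.py .4035 .261 .034
```

```text
p [0.4051 0.2621 0.0393] yaw 1.79 F [0.4 0.1 0.6] tq [-0.01 -0.14 -0.04] gap 93.1 t 30.0 j7 -1.3
untilt a,b 0.003 -0.001
to go tool [-0.0008 -0.0018  0.0053]
```

Emit:
move_arm(series=[[0.003,0,0,-0.001,-0.002,0.005,-1],[0,0,0,0,0,0,0.3],[0,0,0,0,0,0,1],[0,0,0,0,0,0,1],[0,0,0,0,0,0,1],[0,0,0,0,0,0,1],[0,0,0,0,0,0,1],[0,0,0,0,0,0,1]], grip_force=40)

```text
time: 30.8
ee_pos: [0.4043, 0.2609, 0.0356]
ee_rot: [-0.0, 0.626, 0.78, 0.002]
force: [-0.0, 0.9, -0.5]
finger_gap: 0.698
```

```bash
python3 st.py .4035 .261 .034
```

```text
p [0.4043 0.2609 0.0356] yaw 1.789 F [-0.   0.9 -0.5] tq [-0.04 -0.08  0.  ] gap 64.9 t 30.8 j7 -1.31
untilt a,b 0.002 -0.002
to go tool [ 0.0003 -0.0007  0.0016]
```

Emit:
move_arm(series=[[0,0,0,0,0,-0.05,1],[0,0,0,0,0,-0.05,1],[0,0,0,0,0,-0.05,1],[0,0,0,0.025,0.029,0,1],[0,0,0,0.025,0.029,0,1],[0,0,0,0.025,0.029,0,1],[0,0,0,0.02,0.024,0,1],[0,0,0,0,0,0,1],[0,0,0,0,0,0,1]])

```text
time: 31.7
ee_pos: [0.4943, 0.3778, 0.1901]
ee_rot: [0.0, 0.627, 0.779, -0.001]
force: [-0.3, -0.6, -0.4]
finger_gap: 0.692
```

```bash
python3 st.py .4955 .386 .15
```

```text
p [0.4943 0.3778 0.1901] yaw 1.786 F [-0.3 -0.6 -0.4] tq [-0.07 -0.04 -0.04] gap 64.4 t 31.7 j7 -1.01
untilt a,b -0.002 0.002
to go tool [0.0078 0.003  0.0401]
```

Emit:
move_arm(series=[[0,0,0,0.008,0.003,0.01,1],[0,0,0,0,0,0.015,1],[0,0,0,0,0,0,1],[0,0,0,0,0,0,1]])

```text
time: 32.1
ee_pos: [0.4935, 0.3839, 0.1619]
ee_rot: [0.0, 0.627, 0.779, -0.003]
force: [-0.0, 0.3, -0.6]
finger_gap: 0.692
```

```bash
python3 st.py .4955 .386 .12
```

```text
p [0.4935 0.3839 0.1619] yaw 1.786 F [-0.   0.3 -0.6] tq [ 0.03 -0.1   0.02] gap 64.3 t 32.1 j7 -1.04
untilt a,b -0.005 0.005
to go tool [0.0018 0.0026 0.0418]
```

Emit:
move_arm(series=[[-0.005,0.005,0,0.002,0.003,0.008,1],[0,0,0,0,0,0.008,1],[0,0,0,0,0,0.006,1],[0,0,0,0,0,0,1]])

```text
time: 32.5
ee_pos: [0.4967, 0.3873, 0.1396]
ee_rot: [0.0, 0.627, 0.779, 0.002]
force: [-1.2, 0.3, 9.2]
finger_gap: 0.696
```

```bash
python3 st.py .4955 .386 .12
```

```text
p [0.4967 0.3873 0.1396] yaw 1.785 F [-1.2  0.3  9.2] tq [-0.08  0.34  0.04] gap 64.7 t 32.5 j7 -1.07
untilt a,b 0.003 -0.002
to go tool [-0.0011 -0.0015  0.0196]
```

Emit:
move_arm(series=[[0,0,0,0,0,-0.008,1],[0.003,-0.002,0,-0.001,-0.0015,-0.002,1],[0,0,0,0,0,0,1],[0,0,0,0,0,0,1]])

```text
time: 32.9
ee_pos: [0.4954, 0.3859, 0.1491]
ee_rot: [0.0, 0.627, 0.779, 0.0]
force: [0.1, -1.1, -1.4]
finger_gap: 0.693
```

```bash
python3 st.py .4950 .386 .12
python3 - <<'E'
from h import *
T=pose();C=c2w('wrist',T);im=snapshot('wrist');u,v=proj(C,[.4955,.386,.11]);print(u,v,proj(C,T[:3,3]))
cv2.imwrite('pics/w8.png',cv2.resize(im[130:310,150:350],(800,720))[:600])
E
```

```text
p [0.4954 0.3859 0.1491] yaw 1.785 F [ 0.1 -1.1 -1.4] tq [-0.04 -0.11 -0.02] gap 64.5 t 32.9 j7 -1.06
untilt a,b 0.001 -0.0
to go tool [ 0.0001 -0.0004  0.0291]
253.23691579862728 221.2494715428785 [253.05863869 246.74031355]
```

View pics/w8.png

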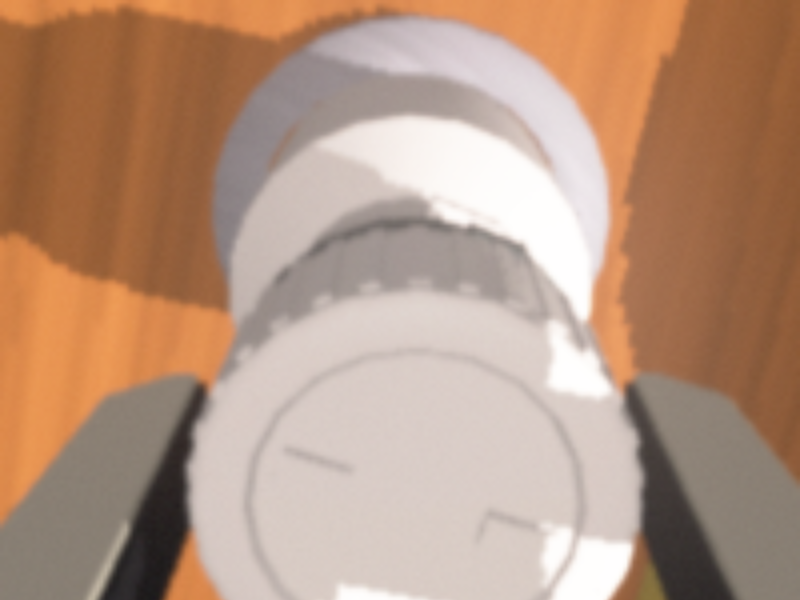

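Run:
```python
from h import *
T=pose();C=c2w('wrist',T);t=T[:3,3];x=T[:3,0];y=T[:3,1]
top=t+[0,0,.0075]
for d in(-.002,0,.002): print(d,proj(C,top+x*(.0325+d)),proj(C,top+x*d+y*.0325),proj(C,top+x*(d-.0325)))
g=cv2.cvtColor(snapshot('wrist'),cv2.COLOR_BGR2GRAY)
H=cv2.HoughCircles(cv2.resize(g[190:320,185:320],None,fx=4,fy=4,interpolation=2),cv2.HOUGH_GRADIENT,1,10,param1=60,param2=15,minRadius=200,maxRadius=250)
print(None if H is None else H[0][:3]/4+[184.6,189.6,0])
H=cv2.HoughCircles(cv2.resize(g[190:320,185:320],None,fx=4,fy=4,interpolation=2),cv2.HOUGH_GRADIENT,1,10,param1=60,param2=12,minRadius=150,maxRadius=180)
print(None if H is None else H[0][:3]/4+[184.6,189.6,0])
```

```text
-0.002 [253.02644211 200.19084495] [311.88235634 256.26498654] [253.06598512 306.35344819]
0 [253.02507524 196.52114775] [312.08566263 252.99734989] [253.06489452 303.42545666]
0.002 [253.02369826 192.82431099] [312.29038733 249.70691596] [253.06379671 300.47813408]
[[253.975      255.975       57.95000076]
 [255.725      251.725       54.34999847]
 [252.975      252.975       56.84999847]]
[[266.725      252.225       44.29999924]
 [269.975      248.975       40.15000153]
 [270.475      254.475       40.07500076]]
```

Emit:
move_arm(series=[[0,0,0,0.0015,-0.0005,0.004,1],[0,0,0,0,0,0.005,1],[0,0,0,0,0,0.003,1],[0,0,0,0,0,0,1]])

```text
time: 33.4
ee_pos: [0.4939, 0.3871, 0.135]
ee_rot: [-0.0, 0.627, 0.779, -0.0]
force: [-0.2, -0.0, -0.6]
finger_gap: 0.695
```

```bash
python3 st.py .4953 .387 .12
```

```text
p [0.4939 0.3871 0.135 ] yaw 1.786 F [-0.2 -0.  -0.6] tq [-0.01 -0.05 -0.05] gap 64.6 t 33.4 j7 -1.07
untilt a,b -0.001 0.0
to go tool [-0.0004  0.0014  0.015 ]
```

Now it is past the rim (TCP 0.135, no force). Continue down.

Emit:
move_arm(series=[[0,0,0,0,0,0.005,1],[0,0,0,0,0,0.004,1],[0,0,0,0,0,0,1]])

```text
time: 33.7
ee_pos: [0.494, 0.387, 0.1249]
ee_rot: [-0.0, 0.627, 0.779, -0.001]
force: [0.5, 0.4, -1.0]
finger_gap: 0.693
```

```bash
python3 st.py .4953 .387 .12
```

```text
p [0.494  0.387  0.1249] yaw 1.785 F [ 0.5  0.4 -1. ] tq [ 0.04 -0.09  0.02] gap 64.5 t 33.7 j7 -1.08
untilt a,b -0.001 0.0
to go tool [-0.0002  0.0013  0.0049]
```

Emit:
move_arm(series=[[0,0,0,0,0.0005,0.004,1],[0,0,0,0,0,0.004,1],[0,0,0,0,0,0.003,1],[0,0,0,0,0,0.002,1]])

```text
time: 34.1
ee_pos: [0.4945, 0.3878, 0.1141]
ee_rot: [0.001, 0.627, 0.779, 0.0]
force: [-6.1, -5.9, 28.7]
finger_gap: 0.694
```

```bash
python3 st.py .4953 .387 .113
```

```text
p [0.4945 0.3878 0.1141] yaw 1.785 F [-6.1 -5.9 28.7] tq [-1.6   1.33 -0.14] gap 64.6 t 34.1 j7 -1.1
untilt a,b 0.001 0.001
to go tool [-0.001   0.0006  0.0011]
```

Emit:
move_arm(series=[[0,0,0.12,0,0,0.001,1],[0,0,0.12,0,0,0.0015,1],[0,0,0.12,0,0,0.002,1],[0,0,0.12,0,0,0.002,1],[0,0,0.12,0,0,0.002,1],[0,0,0.12,0,0,0.002,1]])

```text
time: 34.7
ee_pos: [0.497, 0.3899, 0.1143]
ee_rot: [0.002, 0.868, 0.497, 0.006]
force: [-4.9, -3.3, 19.0]
finger_gap: 0.694
```

```bash
python3 st.py .4953 .387 .113
```

```text
p [0.497  0.3899 0.1143] yaw 1.041 F [-4.9 -3.3 19. ] tq [-0.8   1.42  0.24] gap 64.5 t 34.7 j7 -1.69
untilt a,b 0.009 -0.009
to go tool [-0.0034  0.      0.0013]
```

Emit:
move_arm(series=[[0.005,-0.005,0.12,-0.001,0,0.0025,1],[0,0,0.12,-0.001,0,0.0025,1],[0,0,0.12,0,0,0.0025,1],[0,0,0.12,0,0,0.0025,1],[0,0,0.12,0,0,0.002,1]])

```text
time: 35.2
ee_pos: [0.4977, 0.3892, 0.1144]
ee_rot: [0.0, 0.978, 0.208, 0.009]
force: [-4.0, -5.2, 17.4]
finger_gap: 0.692
```

```bash
python3 st.py .4953 .387 .113
```

```text
p [0.4977 0.3892 0.1144] yaw 0.419 F [-4.  -5.2 17.4] tq [-1.29  1.02  0.25] gap 64.4 t 35.2 j7 -2.15
untilt a,b 0.004 -0.017
to go tool [-0.0031  0.0011  0.0013]
```

Emit:
move_arm(series=[[0.003,-0.01,0.12,-0.001,0,0.0025,1],[0,-0.005,0.12,-0.001,0,0.0025,1],[0,0,0.1,0,0,0.0025,1]])

```text
time: 35.5
ee_pos: [0.4983, 0.3879, 0.1142]
ee_rot: [-0.001, 0.999, 0.033, 0.004]
force: [-6.0, -7.4, 28.2]
finger_gap: 0.691
```

```bash
python3 st.py .4953 .387 .113
```

```text
p [0.4983 0.3879 0.1142] yaw 0.066 F [-6.  -7.4 28.2] tq [-1.97  1.55  0.38] gap 64.2 t 35.5 j7 -2.4
untilt a,b -0.002 -0.009
to go tool [-0.0031  0.0007  0.0012]
```

Emit:
move_arm(series=[[0,-0.009,0,-0.001,0,-0.004,1],[0,0,0,0,0,-0.003,1],[0,0,0,0,0,0,1]])

```text
time: 35.8
ee_pos: [0.4982, 0.3874, 0.1231]
ee_rot: [-0.001, 1.0, 0.031, 0.001]
force: [0.3, 0.5, -3.2]
finger_gap: 0.691
```

```bash
python3 st.py .4953 .387 .1205
```

```text
p [0.4982 0.3874 0.1231] yaw 0.062 F [ 0.3  0.5 -3.2] tq [ 0.17  0.01 -0.03] gap 64.3 t 35.8 j7 -2.39
untilt a,b -0.001 -0.003
to go tool [-0.0029  0.0002  0.0026]
```

Emit:
move_arm(series=[[0,0,-0.12,0,0,0.001,1],[0,0,-0.12,0,0,0,1],[0,0,-0.12,0,0,0,1],[0,0,-0.12,0,0,0,1],[0,0,-0.12,0,0,0,1],[0,0,-0.12,0,0,0,1],[0,0,0,0,0,0,1]])

```text
time: 36.5
ee_pos: [0.4974, 0.3888, 0.1211]
ee_rot: [-0.001, 0.919, 0.395, 0.002]
force: [-0.1, -0.6, 4.6]
finger_gap: 0.693
```

```bash
python3 st.py .4955 .387 .114
```

```text
p [0.4974 0.3888 0.1211] yaw 0.813 F [-0.1 -0.6  4.6] tq [-0.25  0.11 -0.03] gap 64.5 t 36.5 j7 -1.84
untilt a,b 0.0 -0.004
to go tool [-0.0027 -0.0002  0.0071]
```

Now press fully and turn clockwise again, watching the torque.

Emit:
move_arm(series=[[0,0,0,0,0,0.004,1],[0,0,0,0,0,0.004,1],[0,0,0,0,0,0.002,1],[0,0,0.1,0,0,0.001,1],[0,0,0.1,0,0,0.002,1],[0,0,0.1,0,0,0.0025,1]])

```text
time: 37.1
ee_pos: [0.4986, 0.3885, 0.1136]
ee_rot: [-0.0, 0.971, 0.237, 0.004]
force: [-4.4, -3.4, 14.2]
finger_gap: 0.7
```

```bash
python3 st.py .4955 .387 .114
```

```text
p [0.4986 0.3885 0.1136] yaw 0.479 F [-4.4 -3.4 14.2] tq [-0.93  0.92  0.  ] gap 65.1 t 37.1 j7 -2.1
untilt a,b 0.001 -0.009
to go tool [-0.0034 -0.0001 -0.0004]
```

Emit:
move_arm(series=[[0,-0.004,0.1,-0.001,0,0.0025,1],[0,-0.004,0.1,-0.001,0,0.0025,1],[0,0,0.1,0,0,0.0025,1]])

```text
time: 37.4
ee_pos: [0.4991, 0.3878, 0.1125]
ee_rot: [-0.001, 0.997, 0.077, 0.004]
force: [-10.1, -7.0, 31.6]
finger_gap: 0.691
```

```bash
python3 st.py .4955 .387 .114
```

```text
p [0.4991 0.3878 0.1125] yaw 0.154 F [-10.1  -7.   31.6] tq [-1.64  2.11  0.4 ] gap 64.3 t 37.4 j7 -2.33
untilt a,b -0.001 -0.007
to go tool [-0.0037  0.0002 -0.0015]
```

Emit:
move_arm(series=[[0,-0.004,0.1,-0.001,0,0.0015,1],[0,0,0.1,-0.001,0,0.0015,1]])

```text
time: 37.6
ee_pos: [0.4987, 0.3873, 0.1141]
ee_rot: [-0.001, 1.0, -0.031, 0.004]
force: [-2.9, -6.7, 26.8]
finger_gap: 0.696
```

```bash
python3 st.py .4955 .387 .114
```

```text
p [0.4987 0.3873 0.1141] yaw -0.062 F [-2.9 -6.7 26.8] tq [-1.88  0.95  0.33] gap 64.8 t 37.6 j7 -2.49
untilt a,b -0.003 -0.008
to go tool [-0.0032  0.0005  0.0001]
```

Emit:
move_arm(series=[[0.002,-0.008,0,-0.002,0,-0.004,1],[0,0,0,-0.001,0,-0.003,1],[0,0,-0.12,0,0,0,1],[0,0,-0.12,0,0,0,1],[0,0,-0.12,0,0,0,1],[0,0,-0.12,0,0,0,1],[0,0,-0.12,0,0,0,1],[0,0,-0.12,0,0,0,1],[0,0,-0.12,0,0,0,1],[0,0,-0.12,0,0,0,1],[0,0,0,0,0,0,1]])

```text
time: 38.7
ee_pos: [0.4957, 0.3889, 0.1193]
ee_rot: [-0.002, 0.9, 0.435, 0.002]
force: [-0.3, -1.8, 4.3]
finger_gap: 0.69
```

```bash
python3 st.py .4955 .387 .114
```

```text
p [0.4957 0.3889 0.1193] yaw 0.901 F [-0.3 -1.8  4.3] tq [-0.36  0.01  0.05] gap 64.1 t 38.7 j7 -1.78
untilt a,b -0.001 -0.006
to go tool [-0.0016  0.001   0.0053]
```

Emit:
move_arm(series=[[0,-0.006,0,-0.001,0,0.004,1],[0,0,0,0,0,0.004,1],[0,0,0.1,0,0,0.002,1],[0,0,0.1,0,0,0.002,1],[0,0,0.1,0,0,0.0025,1],[0,0,0.1,0,0,0.0025,1],[0,0,0.1,0,0,0.0025,1]])

```text
time: 39.4
ee_pos: [0.4975, 0.3879, 0.1108]
ee_rot: [-0.0, 0.986, 0.17, 0.004]
force: [-8.4, -8.0, 39.2]
finger_gap: 0.693
```

```bash
python3 st.py .4955 .387 .114
```

```text
p [0.4975 0.3879 0.1108] yaw 0.341 F [-8.4 -8.  39.2] tq [-2.16  1.97  0.33] gap 64.5 t 39.4 j7 -2.2
untilt a,b 0.001 -0.008
to go tool [-0.0021  0.0002 -0.0032]
```

Emit:
move_arm(series=[[0,0,0.1,0,0,0.0025,1],[0,0,0.1,0,0,0.0025,1]])

```text
time: 39.6
ee_pos: [0.4985, 0.3881, 0.1111]
ee_rot: [-0.001, 0.998, 0.061, 0.006]
force: [-3.1, -6.8, 26.3]
finger_gap: 0.691
```

```bash
python3 st.py .4955 .387 .114
```

```text
p [0.4985 0.3881 0.1111] yaw 0.121 F [-3.1 -6.8 26.3] tq [-1.78  0.93  0.32] gap 64.3 t 39.6 j7 -2.36
untilt a,b -0.001 -0.013
to go tool [-0.0031  0.0008 -0.0029]
```

Emit:
move_arm(series=[[0,0,0.1,0,0,0.0025,1],[0,0,0.1,0,0,0.002,1]])

```text
time: 39.8
ee_pos: [0.4991, 0.3869, 0.1112]
ee_rot: [-0.001, 0.999, -0.049, 0.008]
force: [-4.9, -4.7, 21.8]
finger_gap: 0.694
```

```bash
python3 st.py .4955 .387 .114
```

```text
p [0.4991 0.3869 0.1112] yaw -0.098 F [-4.9 -4.7 21.8] tq [-1.44  1.54  0.34] gap 64.6 t 39.8 j7 -2.52
untilt a,b -0.003 -0.015
to go tool [-0.0036  0.0002 -0.0028]
```

Run:
```python
from h import *
im=snapshot('wrist');T=pose();print(proj(c2w('wrist',T),T[:3,3]+[0,0,.01]))
cv2.imwrite('pics/w9.png',cv2.resize(im[130:310,150:350],(800,720))[:600])
```

```text
[252.40754797 256.45064368]
```

View pics/w9.png

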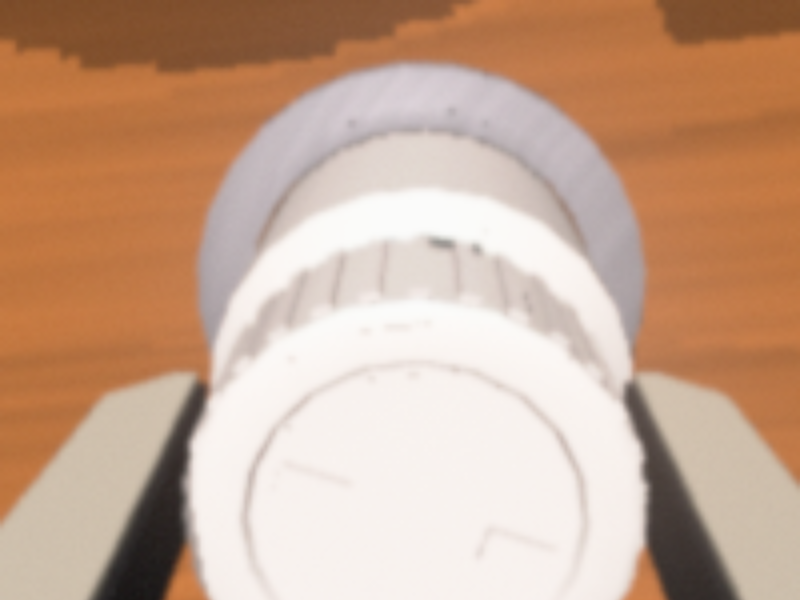

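Emit:
move_arm(series=[[0,-0.01,0,-0.002,0,-0.004,1],[0,-0.004,0,-0.001,0,-0.004,1],[0,0,0,0,0,-0.002,1],[0,0,0,0,0,-0.002,1]])

```text
time: 40.25
ee_pos: [0.497, 0.3868, 0.1207]
ee_rot: [-0.002, 0.998, -0.063, 0.002]
force: [5.8, 3.9, -22.3]
finger_gap: 0.693
```

```bash
python3 st.py .4955 .387 .118
```

```text
p [0.497  0.3868 0.1207] yaw -0.125 F [  5.8   3.9 -22.3] tq [ 0.95 -1.46 -0.04] gap 64.5 t 40.25 j7 -2.52
untilt a,b -0.003 -0.003
to go tool [-0.0015  0.      0.0027]
```

Emit:
move_arm(series=[[0,0,0,0,0,0.002,1],[0,0,0,0,0,0.001,1],[0,0,-0.12,0,0,0,1],[0,0,-0.12,0,0,0,1],[0,0,-0.12,0,0,0,1],[0,0,-0.12,0,0,0,1],[0,0,-0.12,0,0,0,1],[0,0,-0.12,0,0,0,1],[0,0,-0.12,0,0,0,1],[0,0,-0.12,0,0,0,1],[0,0,0,0,0,0,1]])

```text
time: 41.35
ee_pos: [0.4961, 0.3888, 0.1189]
ee_rot: [-0.001, 0.91, 0.414, 0.003]
force: [-0.3, 0.0, -0.7]
finger_gap: 0.693
```

```bash
python3 st.py .4955 .387 .114
```

```text
p [0.4961 0.3888 0.1189] yaw 0.853 F [-0.3  0.  -0.7] tq [-0.   -0.03 -0.04] gap 64.4 t 41.35 j7 -1.81
untilt a,b 0.001 -0.007
to go tool [-0.0018  0.0007  0.0049]
```

Emit:
move_arm(series=[[0,-0.007,0,-0.001,0,0.004,1],[0,0,0,0,0,0.004,1],[0,0,0,0,0,0.002,1],[0,0,0.12,0,0,0.002,1],[0,0,0.12,0,0,0.002,1],[0,0,0.12,0,0,0.0025,1],[0,0,0.12,0,0,0.0025,1]])

```text
time: 42.05
ee_pos: [0.4972, 0.3876, 0.111]
ee_rot: [0.002, 0.987, 0.163, 0.004]
force: [-5.3, -6.7, 33.1]
finger_gap: 0.695
```

```bash
python3 st.py .4955 .387 .114
```

```text
p [0.4972 0.3876 0.111 ] yaw 0.327 F [-5.3 -6.7 33.1] tq [-1.59  1.3   0.25] gap 64.6 t 42.05 j7 -2.21
untilt a,b 0.005 -0.007
to go tool [-0.0017  0.     -0.0031]
```

Emit:
move_arm(series=[[0,-0.003,0.12,0,0,0.0025,1],[0,-0.003,0.12,0,0,0.0025,1],[0,-0.003,0.1,0,0,0.0025,1],[0,0,0.08,0,0,0.002,1]])

```text
time: 42.45
ee_pos: [0.4991, 0.387, 0.1113]
ee_rot: [0.002, 0.998, -0.063, 0.004]
force: [-4.5, -4.3, 18.3]
finger_gap: 0.693
```

```bash
python3 st.py .4955 .387 .114
```

```text
p [0.4991 0.387  0.1113] yaw -0.126 F [-4.5 -4.3 18.3] tq [-1.17  1.16  0.28] gap 64.4 t 42.45 j7 -2.53
untilt a,b 0.003 -0.007
to go tool [-0.0035  0.0004 -0.0028]
```

Emit:
move_arm(series=[[0,-0.008,0,-0.002,0,-0.004,1],[0,-0.004,0,-0.001,0,-0.004,1],[0,0,0,0,0,-0.002,1],[0,0,0,0,0,-0.002,1]])

```text
time: 42.85
ee_pos: [0.4975, 0.3869, 0.1207]
ee_rot: [0.002, 0.997, -0.072, -0.001]
force: [6.0, 4.2, -23.5]
finger_gap: 0.693
```

```bash
python3 st.py .4955 .387 .114
```

```text
p [0.4975 0.3869 0.1207] yaw -0.144 F [  6.    4.2 -23.5] tq [ 1.12 -1.67 -0.03] gap 64.4 t 42.85 j7 -2.53
untilt a,b 0.003 0.002
to go tool [-0.002   0.0002  0.0067]
```

Emit:
move_arm(series=[[0,0,0,0,0,0.004,1],[0,0,0,0,0,0.004,1],[0,0,0,0,0,0.004,1],[0,0,-0.12,0,0,0.002,1],[0,0,-0.12,0,0,0.002,1],[0,0,-0.12,0,0,0.0025,1],[0,0,-0.12,0,0,0.0025,1],[0,0,-0.12,0,0,0.0025,1],[0,0,-0.12,0,0,0.0025,1],[0,0,-0.12,0,0,0.002,1],[0,0,-0.12,0,0,0.002,1]])

```text
time: 43.95
ee_pos: [0.498, 0.3898, 0.1112]
ee_rot: [0.001, 0.915, 0.403, 0.005]
force: [-4.0, -4.4, 18.4]
finger_gap: 0.696
```

```bash
python3 st.py .4955 .387 .114
```

```text
p [0.498  0.3898 0.1112] yaw 0.829 F [-4.  -4.4 18.4] tq [-0.84  1.02 -0.3 ] gap 64.8 t 43.95 j7 -1.84
untilt a,b 0.007 -0.008
to go tool [-0.0038  0.0001 -0.0028]
```

Emit:
move_arm(series=[[0,0,0,0,0,-0.004,1],[0,0,0,0,0,-0.004,1],[0,0,0,0,0,-0.002,1],[0,0,0,0,0,-0.002,1]])

```text
time: 44.35
ee_pos: [0.4971, 0.3898, 0.1248]
ee_rot: [0.001, 0.916, 0.402, 0.005]
force: [-0.3, 0.0, -1.3]
finger_gap: 0.692
```

```bash
python3 st.py .4955 .387 .114
```

```text
p [0.4971 0.3898 0.1248] yaw 0.828 F [-0.3  0.  -1.3] tq [-0.06 -0.06  0.02] gap 64.4 t 44.35 j7 -1.83
untilt a,b 0.006 -0.008
to go tool [-0.0032  0.0006  0.0108]
```

Create q.py:
```python
from h import *
T=pose();s=robot.sense();print(T[:3,3].round(4),'yaw',np.arctan2(T[1,0],T[0,0]).round(3),s['force'].round(1),'tz',s['torque'][2].round(3))
```

```text
(no output)
```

Emit:
move_arm(series=[[0.006,-0.008,0,-0.002,0,0.004,1],[0,0,0,0,0,0.004,1],[0,0,0,0,0,0.004,1],[0,0,0,0,0,0.004,1]])

```text
time: 44.75
ee_pos: [0.4959, 0.3886, 0.1103]
ee_rot: [0.0, 0.916, 0.401, 0.0]
force: [-15.3, 0.4, 41.6]
finger_gap: 0.69
```

```bash
python3 q.py
```

```text
[0.4959 0.3886 0.1103] yaw 0.826 [-15.3   0.4  41.6] tz -0.191
```

Emit:
move_arm(series=[[0,0,0.1,0,0,0.002,1]])

```text
time: 44.85
ee_pos: [0.4962, 0.3887, 0.1096]
ee_rot: [0.0, 0.935, 0.354, 0.001]
force: [-3.5, -4.8, 23.8]
finger_gap: 0.692
```

```bash
python3 q.py
```

```text
[0.4962 0.3887 0.1096] yaw 0.724 [-3.5 -4.8 23.8] tz 0.002
```

Emit:
move_arm(series=[[0,0,0.1,0,0,0.002,1]])

```text
time: 44.95
ee_pos: [0.4964, 0.3884, 0.1094]
ee_rot: [0.001, 0.952, 0.305, 0.001]
force: [-6.7, -8.3, 33.5]
finger_gap: 0.691
```

```bash
python3 q.py
```

```text
[0.4964 0.3884 0.1094] yaw 0.62 [-6.7 -8.3 33.5] tz 0.169
```

Emit:
move_arm(series=[[0,0,0.1,0,0,0.002,1]])

```text
time: 45.05
ee_pos: [0.4968, 0.3883, 0.1095]
ee_rot: [0.001, 0.967, 0.255, 0.002]
force: [-3.6, -5.3, 26.7]
finger_gap: 0.692
```

```bash
python3 q.py
```

```text
[0.4968 0.3883 0.1095] yaw 0.516 [-3.6 -5.3 26.7] tz 0.262
```

Emit:
move_arm(series=[[0,0,0.1,0,0,0.002,1]])

```text
time: 45.15
ee_pos: [0.4973, 0.3885, 0.1096]
ee_rot: [0.001, 0.979, 0.204, 0.003]
force: [-2.6, -4.2, 24.8]
finger_gap: 0.692
```

```bash
python3 q.py
```

```text
[0.4973 0.3885 0.1096] yaw 0.412 [-2.6 -4.2 24.8] tz 0.267
```

Emit:
move_arm(series=[[0,0,0.1,0,0,0.002,1]])

```text
time: 45.25
ee_pos: [0.4979, 0.3887, 0.1096]
ee_rot: [0.0, 0.988, 0.153, 0.004]
force: [-3.5, -3.6, 24.3]
finger_gap: 0.696
```

```bash
python3 q.py
```

```text
[0.4979 0.3887 0.1096] yaw 0.308 [-3.5 -3.6 24.3] tz 0.199
```

Emit:
move_arm(series=[[0,0,0.1,0,0,0.002,1]])

```text
time: 45.35
ee_pos: [0.4985, 0.3888, 0.1096]
ee_rot: [0.0, 0.995, 0.102, 0.005]
force: [-3.4, -7.6, 25.6]
finger_gap: 0.69
```

```bash
python3 q.py
```

```text
[0.4985 0.3888 0.1096] yaw 0.204 [-3.4 -7.6 25.6] tz 0.425
```

Emit:
move_arm(series=[[0,0,0.1,0,0,0.002,1]])

```text
time: 45.45
ee_pos: [0.4989, 0.3881, 0.1096]
ee_rot: [0.0, 0.999, 0.05, 0.006]
force: [-4.3, -8.5, 27.0]
finger_gap: 0.694
```

```bash
python3 q.py
```

```text
[0.4989 0.3881 0.1096] yaw 0.1 [-4.3 -8.5 27. ] tz 0.363
```

Emit:
move_arm(series=[[0,0,0.1,0,0,0.002,1]])

```text
time: 45.55
ee_pos: [0.4992, 0.3873, 0.1096]
ee_rot: [0.001, 1.0, -0.002, 0.006]
force: [-5.2, -6.0, 27.4]
finger_gap: 0.689
```

```bash
python3 q.py
```

```text
[0.4992 0.3873 0.1096] yaw -0.004 [-5.2 -6.  27.4] tz 0.357
```

Emit:
move_arm(series=[[0,0,0.1,0,0,0.002,1]])

```text
time: 45.65
ee_pos: [0.4994, 0.3868, 0.1096]
ee_rot: [0.0, 0.999, -0.054, 0.007]
force: [-5.7, -6.4, 27.6]
finger_gap: 0.692
```

```bash
python3 st.py .4955 .387 .114
```

```text
p [0.4994 0.3868 0.1096] yaw -0.108 F [-5.7 -6.4 27.6] tq [-1.38  1.55  0.32] gap 64.4 t 45.65 j7 -2.52
untilt a,b 0.0 -0.013
to go tool [-0.0038  0.0002 -0.0044]
```

Emit:
move_arm(series=[[0,-0.01,0,-0.003,0,-0.005,1],[0,0,0,-0.001,0,-0.003,1],[0,0,0,0,0,0,1],[0,0,-0.13,0,0,0,1],[0,0,-0.13,0,0,0,1],[0,0,-0.13,0,0,0,1],[0,0,-0.13,0,0,0,1],[0,0,-0.13,0,0,0,1],[0,0,-0.13,0,0,0,1],[0,0,-0.13,0,0,0,1],[0,0,-0.13,0,0,0,1],[0,0,0,0,0,0,1]])

```text
time: 46.85
ee_pos: [0.4947, 0.3897, 0.1149]
ee_rot: [0.001, 0.884, 0.468, 0.002]
force: [0.7, -2.1, 4.8]
finger_gap: 0.691
```

```bash
python3 st.py .4955 .387 .114
```

```text
p [0.4947 0.3897 0.1149] yaw 0.974 F [ 0.7 -2.1  4.8] tq [-0.38 -0.11 -0.06] gap 64.3 t 46.85 j7 -1.72
untilt a,b 0.003 -0.002
to go tool [-0.0018  0.0022  0.0009]
```

Emit:
move_arm(series=[[0,-0.005,0,-0.001,0,0.004,1],[0,0,0,0,0,0.004,1],[0,0,0,0,0,0.002,1],[0,0,0.12,0,0,0.002,1],[0,0,0.12,-0.0005,0,0.002,1],[0,0,0.12,-0.0005,0,0.0025,1],[0,-0.003,0.12,-0.0005,0,0.0025,1],[0,-0.003,0.12,-0.0005,0,0.0025,1]])

```text
time: 47.65
ee_pos: [0.4987, 0.3885, 0.1092]
ee_rot: [0.002, 0.984, 0.176, 0.005]
force: [-0.3, -12.8, 41.8]
finger_gap: 0.693
```

```bash
python3 q.py
```

```text
[0.4987 0.3885 0.1092] yaw 0.354 [ -0.3 -12.8  41.8] tz 0.568
```

Emit:
move_arm(series=[[0,-0.003,0.12,-0.0005,0,0.0025,1],[0,-0.003,0.12,0,0,0.0025,1]])

```text
time: 47.85
ee_pos: [0.4993, 0.388, 0.1091]
ee_rot: [0.002, 0.999, 0.052, 0.004]
force: [-9.3, -6.7, 25.5]
finger_gap: 0.693
```

```bash
python3 q.py
```

```text
[0.4993 0.388  0.1091] yaw 0.103 [-9.3 -6.7 25.5] tz -0.02
```

Emit:
move_arm(series=[[0,-0.003,0.1,0,0,0.0025,1]])

```text
time: 47.95
ee_pos: [0.4992, 0.3874, 0.1083]
ee_rot: [0.002, 1.0, -0.001, 0.003]
force: [-3.4, -4.7, 17.5]
finger_gap: 0.695
```

```bash
python3 st.py .4955 .387 .114
```

```text
p [0.4992 0.3874 0.1083] yaw -0.002 F [-3.4 -4.7 17.5] tq [-1.1   0.84 -0.04] gap 64.6 t 47.95 j7 -2.44
untilt a,b 0.004 -0.006
to go tool [-0.0037  0.0005 -0.0057]
```

Emit:
move_arm(series=[[0,-0.008,0,-0.002,0,-0.004,1],[0,-0.004,0,-0.001,0,-0.004,1],[0,0,0,0,0,-0.002,1],[0,0,0,0,0,-0.002,1]])

```text
time: 48.35
ee_pos: [0.4977, 0.3875, 0.1161]
ee_rot: [0.002, 1.0, -0.003, -0.002]
force: [4.3, 2.9, -17.1]
finger_gap: 0.692
```

Emit:
move_arm(series=[[0,0,0,0,0,0.003,1],[0,0,0,0,0,0,0],[0,0,0,0,0,0,-1],[0,0,0,0,0,0,-1],[0,0,0,0,0,0,-1],[0,0,0,0,0,-0.03,-1],[0,0,0,0,0,-0.04,-1],[0,0,-0.12,0,0.03,0,-1],[0,0,-0.12,0,0.04,0,-1],[0,0,-0.12,0,0.04,0,-1],[0,0,-0.12,0,0.04,0,-1]])

```text
time: 49.45
ee_pos: [0.5225, 0.2454, 0.1839]
ee_rot: [0.001, 0.968, 0.25, -0.005]
force: [1.0, 0.5, 0.2]
finger_gap: 0.999
```

```bash
python3 tabs.py; python3 st.py .45 -.02 .2;python3 - <<'E'
from h import *
np.set_printoptions(precision=4,suppress=True)
im=snapshot('top');t=cv2.imread('pics/top0.png');w=cv2.imread('pics/w2.png');C=c2w('wrist',np.load('w2.npy'))
# half in wrist w2 (fully visible): orientation by fitting min-area rect
for c,st,m in blobs(white(w),80,900):
    if c[0]>300:
        pts=np.argwhere(m)[:,::-1].astype(np.float64)
        P=np.array([plane(C,p,.014)[:2] for p in pts]).astype(np.float32)
        r=cv2.minAreaRect(P*1000);print(c.round(1),st[4],P.mean(0),r)
for c,st,m in blobs(white(im),200,900): print(c.round(1),st[4])
E
```

```text
[269.7 225. ] 46 [ 0.4478 -0.0221  0.012 ] [(array([ 0.4478, -0.0219,  0.0106]), np.float64(0.00017798364084358216))]
p [0.5252 0.2395 0.1835] yaw 0.493 F [-0.4  0.2  0.4] tq [-0.04 -0.02 -0.  ] gap 92.9 t 49.55 j7 -1.81
untilt a,b 0.002 0.011
to go tool [-0.1894  0.193  -0.014 ]
[444.  119.2] 488 [0.6213 0.0824] ((620.4050903320312, 82.92364501953125), (31.102670669555664, 32.437103271484375), 10.590912818908691)
[368.9 181.4] 407 [0.5374 0.1734] ((537.1339721679688, 173.21200561523438), (31.92449378967285, 30.427366256713867), 89.37669372558594)
[500.9 184. ] 411 [ 0.5315 -0.0136] ((531.9369506835938, -14.381793975830078), (36.51618194580078, 29.035839080810547), 32.88349914550781)
[489.5 236.2] 279 [ 0.4511 -0.0152] ((452.5841064453125, -15.261709213256836), (25.6737003326416, 36.25049591064453), 18.90154457092285)
[  3.8 101.9] 864
[133.6 119. ] 316
[270.7 139. ] 348
[321.3 156.8] 264
[117.5 371.6] 455
```

Emit:
move_arm(series=[[0,0,0,-0.03,0.033,0,-0.05],[0,0,0,-0.03,0.033,0,-0.05],[0,0,0,-0.03,0.033,0,-0.05],[0,0,0,-0.03,0.033,0,-0.05],[0,0,0,-0.03,0.033,0,-0.05],[0,0,0,-0.03,0.033,0,-0.05],[0,0,0,-0.02,0.024,0,-0.05],[0,0,-0.14,0,0,0,-0.05],[0,0,-0.14,0,0,0,-0.05],[0,0,-0.14,0,0,0,-0.05],[0,0,-0.14,0,0,0,-0.05],[0,0,-0.14,0,0,0,-0.05]])

```text
time: 50.8
ee_pos: [0.4509, -0.0406, 0.1849]
ee_rot: [-0.003, 0.82, 0.572, -0.001]
force: [-0.4, -0.9, 0.6]
finger_gap: 0.529
```

Emit:
move_arm(series=[[0,0,-0.14,0,0,0,-0.05],[0,0,-0.14,0,0,0,-0.05],[0,0,-0.14,0,0,0,-0.05],[0,0,-0.14,0,0,0,-0.05],[0,0,-0.14,0,0,0,-0.05],[0,0,0,0,0,0,-0.05],[0,0,0,0,0,0,-0.05]])

```text
time: 51.5
ee_pos: [0.4526, -0.031, 0.1857]
ee_rot: [-0.004, 0.561, 0.828, 0.002]
force: [-0.5, 0.6, 0.4]
finger_gap: 0.522
```

```bash
python3 st.py .45 -.02 .2;python3 - <<'E'
from h import *
np.set_printoptions(precision=4,suppress=True)
T=pose();w=snapshot('wrist');C=c2w('wrist',T);u,v=proj(C,[.448,-.02,.014]);print(u,v)
h=cv2.cvtColor(w,cv2.COLOR_BGR2HSV)
for c,st,m in blobs(white(w,140,60),80,1500):
    if abs(c[0]-u)<40 and abs(c[1]-v)<40:
        P=np.array([plane(C,p,.014)[:2] for p in np.argwhere(m)[:,::-1].astype(float)]).astype(np.float32)
        r=cv2.minAreaRect(P*1000);print(c.round(1),st,P.mean(0),r, np.degrees(np.arctan2(*np.linalg.eigh(np.cov(P.T))[1][::-1,1])))
u,v=int(u),int(v);cv2.imwrite('pics/w10.png',cv2.resize(w[max(0,v-40):v+40,u-50:u+50],(800,640))[:600])
E
```

```text
p [ 0.4526 -0.031   0.1857] yaw 1.95 F [-0.5  0.6  0.4] tq [-0.02 -0.1  -0.  ] gap 48.6 t 51.5 j7 -0.17
untilt a,b -0.001 -0.009
to go tool [ 0.0113  0.0016 -0.0142]
253.22528323786338 169.00623162428133
[253.2 169. ] [246 155  17  28 353] [ 0.448  -0.0201] ((449.2355651855469, -19.72681427001953), (17.56682014465332, 31.54096221923828), 16.648805618286133) 106.36727565734898
```

View pics/w10.png

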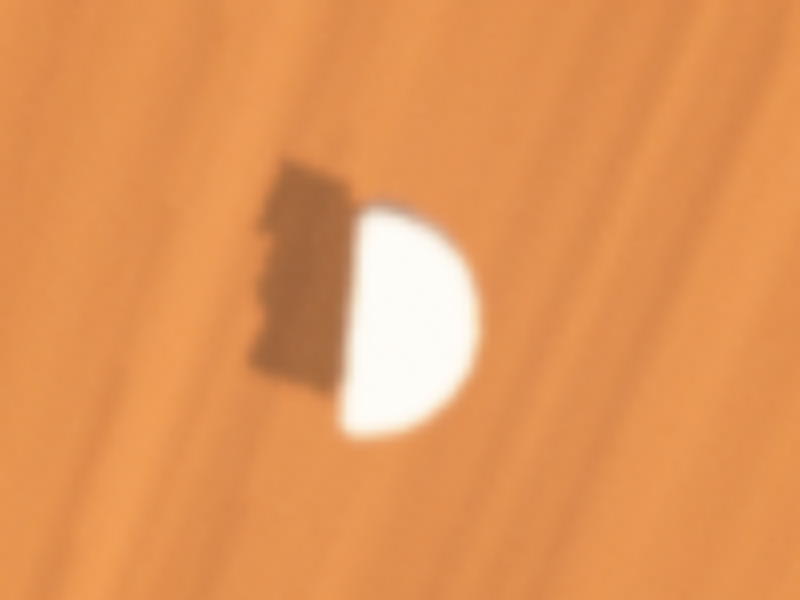

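Emit:
move_arm(series=[[0,-0.009,0.09,0.011,0.001,0.03,-0.05],[0,0,0,0,0,0.04,-0.05],[0,0,0,0,0,0.04,-0.05],[0,0,0,0,0,0.02,-0.05],[0,0,0,0,0,0,-0.05],[0,0,0,0,0,0,-0.05]])

```text
time: 52.15
ee_pos: [0.4524, -0.0187, 0.0536]
ee_rot: [0.002, 0.607, 0.795, 0.001]
force: [0.4, -0.4, 0.6]
finger_gap: 0.527
```

```bash
python3 tabs.py; python3 st.py .449 -.0197 .019
```

```text
p [ 0.4529 -0.0189  0.0543] yaw 1.837 F [0.9 0.7 0.3] tq [-0.05 -0.05 -0.03] gap 48.6 t 52.25 j7 -0.63
untilt a,b 0.006 0.003
to go tool [ 0.0003 -0.0042  0.0353]
```

Emit:
move_arm(series=[[0.006,0,-0.02,0,-0.004,0.02,-0.05],[0,0,0,0,0,0.012,-0.05],[0,0,0,0,0,0,-0.05]])

```text
time: 52.55
ee_pos: [0.4521, -0.0208, 0.0254]
ee_rot: [0.004, 0.601, 0.799, 0.002]
force: [-0.5, 0.2, 0.0]
finger_gap: 0.525
```

```bash
python3 st.py .449 -.0197 .019
```

```text
p [ 0.4521 -0.0208  0.0254] yaw 1.853 F [-0.5  0.2  0. ] tq [-0.02 -0.08 -0.05] gap 48.8 t 52.55 j7 -0.7
untilt a,b 0.008 0.005
to go tool [ 0.002  -0.0027  0.0064]
```

Emit:
move_arm(series=[[0.008,0.004,0,0.002,-0.003,0.007,-0.05],[0,0,0,0,0,0.001,0.3],[0,0,0,0,0,0,1],[0,0,0,0,0,0,1],[0,0,0,0,0,0,1],[0,0,0,0,0,0,1],[0,0,0,0,0,0,1]], grip_force=12)

```text
time: 53.25
ee_pos: [0.4503, -0.0205, 0.0202]
ee_rot: [0.002, 0.602, 0.798, 0.001]
force: [-0.2, -0.8, -0.2]
finger_gap: 0.188
```

Emit:
move_arm(series=[[0,0,0,0,0,-0.05,1],[0,0,0,0,0,-0.05,1],[0,0,0,-0.039,0.012,0,1],[0,0,0,-0.039,0.012,0,1],[0,0,0,-0.039,0.012,0,1],[0,0,0,-0.039,0.012,0,1],[0,0,0,-0.039,0.012,0,1],[0,0,0,0,0,0,1],[0,0,0,0,0,0,1]])

```text
time: 54.15
ee_pos: [0.5663, -0.1958, 0.1169]
ee_rot: [0.002, 0.599, 0.8, -0.0]
force: [-0.1, 1.2, -0.5]
finger_gap: 0.185
```

```bash
python3 st.py .56 -.19 .03
```

```text
p [ 0.5663 -0.1958  0.1169] yaw 1.856 F [-0.1  1.2 -0.5] tq [ 0.04 -0.06 -0.02] gap 17.2 t 54.15 j7 -0.07
untilt a,b 0.002 0.004
to go tool [ 0.0077 -0.0046  0.0869]
```

Emit:
move_arm(series=[[0,0,0,0.007,-0.004,0.03,1],[0,0,0,0,0,0.03,1],[0,0,0,0,0,0.02,1],[0,0,0,0,0,0,1],[0,0,0,0,0,0,1]])

```text
time: 54.65
ee_pos: [0.5586, -0.1859, 0.0359]
ee_rot: [0.002, 0.598, 0.802, -0.0]
force: [-0.1, 0.5, -0.2]
finger_gap: 0.185
```

```bash
python3 st.py .56 -.19 .03
```

```text
p [ 0.5586 -0.1859  0.0359] yaw 1.86 F [-0.1  0.5 -0.2] tq [ 0.01 -0.13  0.05] gap 17.2 t 54.65 j7 -0.2
untilt a,b 0.002 0.003
to go tool [-0.0043  0.0002  0.0059]
```

Lower a little, release with a small opening, retreat well clear.

Emit:
move_arm(series=[[0,0,0,0,0,0.006,1],[0,0,0,0,0,0,0.5],[0,0,0,0,0,0,0.3],[0,0,0,0,0,0,0.3],[0,0,0,0,0,-0.04,0.3],[0,0,0,0,0,-0.05,0.3],[0,0,0,0,0,-0.05,0.3],[0,0,0,-0.04,-0.01,-0.03,0.3],[0,0,0,-0.04,-0.01,0,0.3],[0,0,0,-0.04,-0.01,0,0.3],[0,0,0,-0.04,0,0,0.3],[0,0,0,-0.04,0,0,0.3]])

```text
time: 55.85
ee_pos: [0.5896, -0.3842, 0.2155]
ee_rot: [0.006, 0.593, 0.805, 0.001]
force: [1.0, 0.5, 0.2]
finger_gap: 0.35
```

```bash
python3 tabs.py; python3 st.py
python3 - <<'E'
from h import *
np.set_printoptions(precision=4,suppress=True)
t=snapshot('top');s=snapshot('scene')
a=cv2.resize(t[110:280,90:430],(800,400));b=cv2.resize(s[150:280,140:430],(400,180));c=cv2.resize(s[155:235,370:450],(180,180))
o=np.zeros((590,800,3),np.uint8);o[:400]=a;o[405:585,:400]=b;o[405:585,410:590]=c;cv2.imwrite('pics/fin.png',o)
for c,st,_ in blobs(white(t),15,900):
    if 100<c[0]<350 and 120<c[1]<260: print(c.round(1),st[4],plane(c2w('top'),c,.01))
E
```

```text
p [ 0.589  -0.3893  0.2141] yaw 1.864 F [-0.5  0.2 -1.5] tq [-0.07 -0.13 -0.03] gap 32.7 t 55.95 j7 0.34
untilt a,b 0.008 0.009
[270.7 139. ] 355 [ 0.712  -0.0267  0.01  ]
[321.5 156.5] 293 [ 0.657 -0.182  0.01 ]
[323.5 188.8] 67 [ 0.5575 -0.1868  0.01  ]
[131.3 207.1] 783 [0.5041 0.4008 0.01  ]
```

View pics/fin.png

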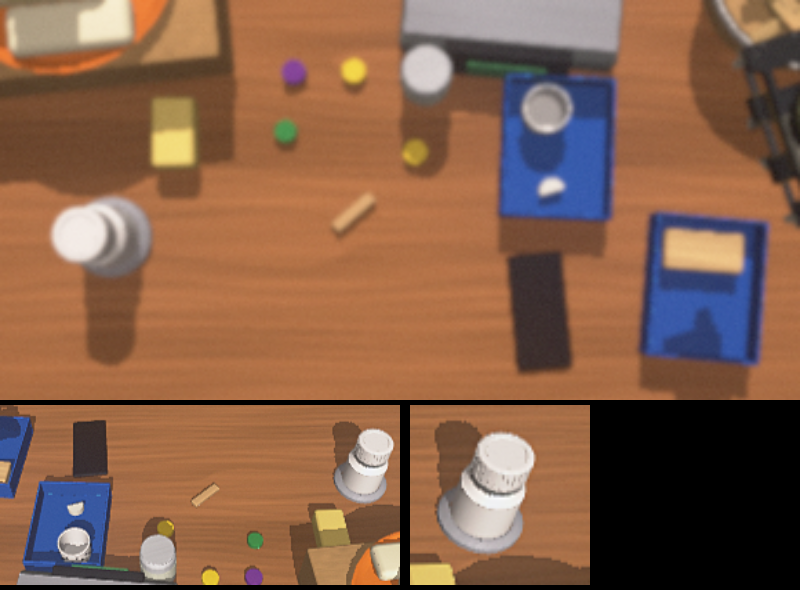

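```bash
python3 -c "
from station import ticket
print(ticket.job_done())"
```

```text
the job is handed in; nothing more can be done
None
```

The job is handed in at about 56 s, and one point is not certain: I can't confirm the cap is turned fully home.

**What I did**
- **Tablets:** I opened the jar and put in all four whole tablets. One of them had been knocked aside mid-run, and I found it again before picking it up. After the fourth, the picture into the jar showed a stack of tablets, and none were left on the counter.
- **Cap:** I put it back on and turned it clockwise under pressure, using repeated strokes.
- **Broken half:** I found only one. It went into the basin with the mould, beside the mould at about (0.558, −0.187).

**Last checks**
- **Final pictures:** The counter was clear of tablets, the half was in the right basin, and the jar was capped. I saw nothing else disturbed by eye but did not measure it.
- **Cap locked:** After the last clockwise stroke it held against an upward pull of about 17 N.

**What disagreed**
- **Cap home:** I never felt a clear hard stop. The turning torque mostly stayed around 0.25 to 0.4 N m, with one peak near 0.57 that then dropped away.
- **Cap reopened in a test:** Partway through I turned it back about 0.97 rad under pressure, and it came free. I closed it again, then added one more clockwise stroke.
- **Finger slip:** The fingers slid about 6 mm down the cap while pressing.

So the cap is locked under the lugs, but whether it is within the last 0.2 rad was inferred, not measured.

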